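# Feel a bench slide for its tightest place and clamp it there

### The job

Swing the red clamp lever on the carriage of the little bench slide fully free, then stroke the carriage slowly through its full travel by its black handle, first gently up against the left end stop's rubber buffer, then gently up against the right one, feeling for where it binds. There is one slight catch and one clearly tighter place: bring the carriage back to the tightest place and clamp it hard there with the lever, so the fitter can ease the gib screws at that spot; then let go, having left the things lying around the slide where they are.

Things in the scene. Friction and masses are not known exactly. Their poses are not given: they have to be found in the camera images.
- slide_base: base of the slide, fixed to the table: aluminium plate 130 x 440 x 13 mm with a steel rail 40 mm wide, top 34 mm above the table. Origin on the table under its centre; y runs along the rail (+y = left end seen from the robot), -x is the front towards the robot, z up. Shifts and turns from run to run
- carriage: dark carriage on the rail, 110 mm long (along y), 90 wide, top 48 mm above the table; white V nest on its far side (77 mm out, 69 high). Origin on the rail's centre line at table level under its middle, axes as slide_base. Slides only along y: 1 to 2 N of even friction, peaks of 3 to 6 N on the slight catch, 7 to 12 N on the tight place. Starts clamped (holds 15 N) within 15 mm of mid-rail
- handle (a point): grip point on the axis of the carriage's upright black handle: 22 mm diameter, from 51 to 98 mm above the table, this point at 78. It stands 33 mm towards the right end (-y) from the carriage's middle; within 45 mm of it along the rail nothing is higher than 51 mm
- lever_grip (a point): grip point of the upright red pin on the clamp lever: 14 mm diameter, 51 to 79 mm above the table, this point at 69. The lever, 50 mm long, turns about a vertical axis on the carriage's centre line, 33 mm towards the left end (+y) from its middle. It points to the left end, swung 0.6 rad to the far side when free, 0.6 rad to the near side when clamped
- clamp_lever (a joint): angle of the clamp lever, rad: 0 = free, pin swung away from the robot; 1.2 = clamped hard, pin swung towards the robot. Stiff, stays where it is left (3 to 5 N at the pin); it grips from about 0.4 and hard from 0.9 on. Starts at 1.12 to 1.2
- gib (a joint): how far the sprung gib strip in the carriage is pushed out by the rail, m: 0 on the even rail, 0.001 mid slight catch, 0.0027 mid tight place. The tight place is 12 mm long plus a 13 mm run-up at each end, the catch 12 plus 5. They act with the carriage's middle over them; each lies 42 to 68 mm from mid-rail, one towards either end (which varies), and cannot be seen
- stop_left: grey end stop on the rail beyond the carriage's left (+y) end, 64 x 24 mm, 47 high, a black rubber buffer facing the carriage; origin on the rail's centre line at table level under its middle, axes as slide_base. The buffer's face is 20 mm from there, so the carriage (ends 55 mm from its middle) touches it when the origins are 75 mm apart; gives 1 mm at 5 to 8 N. Place varies
- stop_right: the same at the right (-y) end, its buffer facing the carriage on its +y side
- screwdriver: screwdriver with a dark handle, 160 mm, lying in front of the slide towards the right; leave it
- amber_bottle: small amber bottle with a black cap, 27 x 74 mm, standing behind the slide; leave it
- label_roll: white roll of labels, 68 x 26 mm, lying behind the slide; leave it
- carton: small folding box lying on its side, 117 x 34 x 34 mm, in front of the slide towards the left; leave it

How it is judged:
By the outcome, as a careful person would: the job done as asked, in the order asked, and still so for the second after the job is handed in, with the robot touching nothing.
It also fails if it takes over 72 s, if anything falls off the work surface, if the arm or the gripper's body presses on something with over 40 N, if the wrist force passes 120 N, or if a joint passes its speed limit or range.

### The arm

A 6-joint arm with a two-finger parallel gripper is mounted at the origin on a cart in front of the work surface, level with it; the furniture and walls round the work are solid. World frame = base frame: x ahead of the robot, y to its left, z up, the work surface at z = 0. Lengths are in m, angles in rad, forces in N, time in s.
With the tool pointing down it reaches from about 0.225 to 0.875 m from the base axis. Payload 3.4 kg.
Tool frame: the origin (TCP) lies midway between the tips of the shut fingers; the grasp point (between the pads) lies 19 mm behind it (manip.pinch_z is the z of the grasp point in the tool frame, in m); z points along the fingers, x is the direction in which the jaws open and shut, and the axes are right-handed (so a half turn about z gives the same grasp; the last joint's range is limited). The gripper opens to 85 mm and grips with 20 to 120 N. Pads are 22 mm wide; open, the fingers measure 114 mm over their backs; the gripper's body (76 mm by 85 mm) begins 54 mm behind the grasp point. The pads swing forward as they close: fully open they stand 13 mm farther back than shut.
Start: joints at [1.159, 0.276, 1.505, -0, 1.361, -0.121], TCP at [0.165, 0.551, 0.209] pointing down, gripper open.
Joint ranges: [-2.89, 2.89], [-0.75, 2.08], [0.22, 2.7], [-1.18, 4.32], [0.11, 2.71], [-2.7, 2.7]. Speed limits (rad/s): [2.57, 2.57, 3.14, 3.14, 3.14, 3.14].

### API

Orientations are given as a unit quaternion [w, x, y, z].
In Python, from rig import manip gives the robot as it stands. The module is installed in compiled form; this text tells all that it offers.
- The arm moves only by the tool drive_tool, never from a script. Its argument "steps" is a list of rows, each a list of 5 numbers: the shift along the tool's x, y, z in mm, then the turn about the tool's z in rad, then the gripper command: -1 is shut, 1 is fully open, values between are in proportion. A call has 1 to 5 rows; each row is the pose to reach, as a shift and turn from the pose measured when the call began, along the tool's axes at that moment; what a row does not reach only later rows make up. A row lasts 1/10 s, in which the tool goes at most 50 mm and 8.59 degrees, less where a joint would pass 70% of its speed; a pose out of reach is approached as far as the arm can. A call with a gripper value outside its range is refused whole. The fingers move at their own pace and stop on an object; "squeeze" is the grip in N (left out, the last holds). Time passes only in rows, so rows that repeat a pose let the fingers close. It gives the time, the measured TCP pose, the force and the opening at its end, in the units of the state.
- manip.get_state(): the state, without advancing time (a new reading comes with each control period).
- manip.get_image(name): name is "scene" or "top" or "wrist"; returns the picture (384x512x3 uint8, blue, green, red); there is no depth.
- manip.get_calibration(name): a dict with "camera_matrix" (3x3 intrinsics, pixels), "rvec" (rotation vector, rad) and "tvec" (3), from world to camera coordinates, as OpenCV has them. Camera axes: x right, y down, z forward; pixel columns grow to the right and rows downward; lengths in m; the calibration is good to about 2 mm. A picture is of the moment at which its call begins: read the wrist's pose just before it. get_calibration takes no time and is no camera call; for the wrist camera it gives the pose at the moment of the call.
- manip.sign_off(): hands the job in, once; it reports no verdict.
Trained networks look in the newest picture that a camera, given by its name, has taken for a name from the list of things; names that differ only in an ending like _2 or _b are one class to them, and where a whole thing is asked for, a point or a joint stands for the part that bears it (a point fixed in the world has none). Each returns a list of dicts, best first, with "conf" (0 to 1); they miss things now and then, are a little off and sometimes report something else, mostly with a low value. They report only what shows in the picture. A call takes as long as a camera call.
- manip.masks_of(camera, name): "pixels" (384x512 bool, what is visible of it) and "location" ([column, row] in pixels, amid what is visible of it).
The state is a dict: "clock": time; "qpos": joint angles; "qd": joint speeds; "effort": joint torques, N m; "position": TCP position; "ee_rot": TCP orientation; "contact_force": force on the tool from outside, world axes, zero at the start; "moment": the same for the moment, N m; "width": finger opening in m.
Only numpy, scipy, OpenCV 4.12 (cv2) and the standard library are available. Lean on these libraries where they do the work, as an engineer would, in place of code of your own. Each camera call takes 0.05 s, during which the arm holds its last target.

## Working session

There is one attempt and no reset: what is moved stays moved. The work goes in short steps, Python scripts to look and compute and a tool call to move; the robot and the scene stay as the last step left them, time stands still between calls to the robot, and variables do not carry over. Pictures are saved under pics/ and viewed, and the job is handed in when it is done.

Besides the shell and the picture viewer there is one more tool, called after "Emit:" as name([rows], argument=value, ...), one row to a line, values as JSON. drive_tool: Moves the arm, as the interface text tells. Its arguments: {"type":"object","properties":{"steps":{"type":"array","items":{"type":"array","items":{"type":"number"}}},"squeeze":{"type":"number"}},"required":["steps"]}

```bash
mkdir -p pics; ls; cat > h.py <<'E'
import numpy as np, cv2
from rig import manip
from scipy.spatial.transform import Rotation as R
def cal(n):
    c=manip.get_calibration(n); K=np.array(c["camera_matrix"],float); r,_=cv2.Rodrigues(np.array(c["rvec"],float)); t=np.array(c["tvec"],float).ravel(); return K,r,t
def proj(n,p):
    K,r,t=cal(n); q=K@(r@np.asarray(p,float)+t); return q[:2]/q[2]
def ray(n,px,z):
    K,r,t=cal(n); d=r.T@np.linalg.inv(K)@np.array([px[0],px[1],1.]); c=-r.T@t
    return c+d*(z-c[2])/d[2]
def rot():
    q=manip.get_state()["ee_rot"]; return R.from_quat([q[1],q[2],q[3],q[0]])
def st():
    s=manip.get_state(); print("t",round(s["clock"],2),"pos",np.round(s["position"],4),"w",round(s["width"],4),"F",np.round(s["contact_force"],1)); e=rot().as_matrix(); print("x",np.round(e[:,0],3),"y",np.round(e[:,1],3),"z",np.round(e[:,2],3),"q",np.round(s["qpos"],2)); return s
E
python3 - <<'E'
from h import *
st(); print(manip.pinch_z)
for n in ["scene","top"]:
    im=manip.get_image(n); cv2.imwrite(f"pics/{n}0.png",im)
    for k in ["slide_base","carriage","handle","lever_grip","stop_left","stop_right","screwdriver","amber_bottle","label_roll","carton"]:
        if n=="top" : 
            for m in manip.masks_of(n,k)[:2]: print(n,k,round(m["conf"],2),np.round(m["location"]),m["pixels"].sum())
print(manip.get_state()["clock"])
E
```

```text
pics
t 0.0 pos [0.1646 0.5503 0.2079] w 0.0858 F [ 0.1  0.6 -0.4]
x [ 0.287  0.958 -0.002] y [ 0.958 -0.287 -0.   ] z [-0.001 -0.002 -1.   ] q [ 1.16  0.28  1.51 -0.    1.36 -0.12]
-0.0187
top slide_base 0.9 [271. 220.] 8056
top carriage 0.65 [267. 213.] 2000
top handle 0.95 [266. 217.] 1940
top lever_grip 0.56 [267. 219.] 1941
top lever_grip 0.54 [244. 217.] 116
top stop_left 0.72 [205. 210.] 240
top stop_left 0.33 [236. 159.] 86
top stop_right 0.57 [342. 231.] 372
top screwdriver 0.66 [268. 217.] 1975
top screwdriver 0.56 [310. 269.] 424
top label_roll 0.89 [319. 170.] 512
top carton 0.79 [215. 256.] 689
0.6
```

View pics/top0.png

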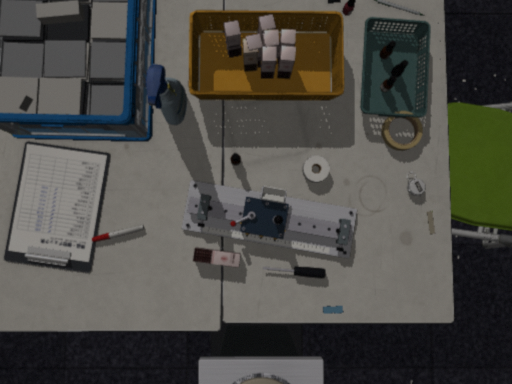

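View pics/scene0.png

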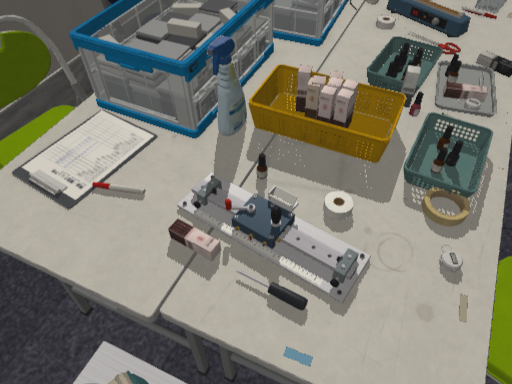

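```bash
python3 - <<'E'
from h import *
im=cv2.imread("pics/top0.png"); c=im[140:300,170:370]; cv2.imwrite("pics/topc.png",cv2.resize(c,(800,640)[:2] if 0 else (750,600),interpolation=cv2.INTER_CUBIC))
im=cv2.imread("pics/scene0.png"); c=im[150:320,160:380]; cv2.imwrite("pics/scenec.png",cv2.resize(c,(770,595),interpolation=cv2.INTER_CUBIC))
ms=manip.masks_of("top","slide_base"); p=ms[0]["pixels"]; 
m2=manip.masks_of("top","stop_left")[0]; m3=manip.masks_of("top","stop_right")[0]
r=cv2.minAreaRect(np.argwhere(p)[:,::-1].astype(np.float32)); b=cv2.boxPoints(r); print(np.round(b,1))
B=np.array([ray("top",x,0.013) for x in b]); print(B.round(4)); print(B.mean(0), [np.linalg.norm(B[i]-B[i-1]) for i in range(4)])
for m in(m2,m3): print(m["location"],ray("top",m["location"],0.04))
print("lever",ray("top",manip.masks_of("top","lever_grip")[1]["location"],.07))
print(ray("top",(234,223),.079),ray("top",(279,219),.098))
for q in [(0.4,0,0)]: print(proj("top",q),proj("scene",q))
E
```

```text
[[180.5 228.8]
 [190.7 172. ]
 [358.8 202.2]
 [348.6 259. ]]
[[ 0.4802  0.2068  0.013 ]
 [ 0.6274  0.1824  0.013 ]
 [ 0.5499 -0.2546  0.013 ]
 [ 0.4035 -0.2259  0.013 ]]
[ 0.51523846 -0.02285325  0.013     ] [np.float64(0.43945469713340934), np.float64(0.14919237308307337), np.float64(0.44386029966394425), np.float64(0.14919576517900124)]
[205.3, 209.6] [0.52868542 0.14091032 0.04      ]
[341.9, 230.9] [ 0.4757001  -0.20399433  0.04      ]
lever [0.50875179 0.04422816 0.07      ]
[0.49463502 0.06721051 0.079     ] [ 0.50418404 -0.04102032  0.098     ]
[260.62665694 259.9453014 ] [238.46390186 265.99849675]
```

View pics/topc.png

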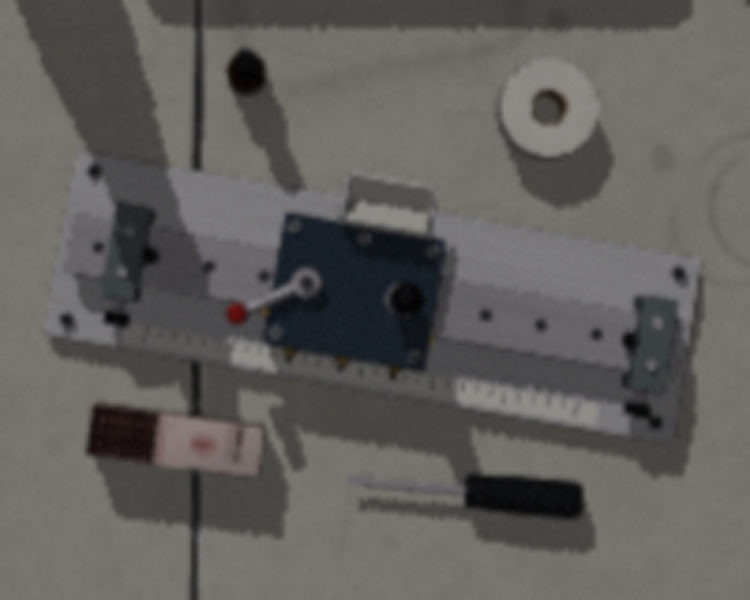

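View pics/scenec.png

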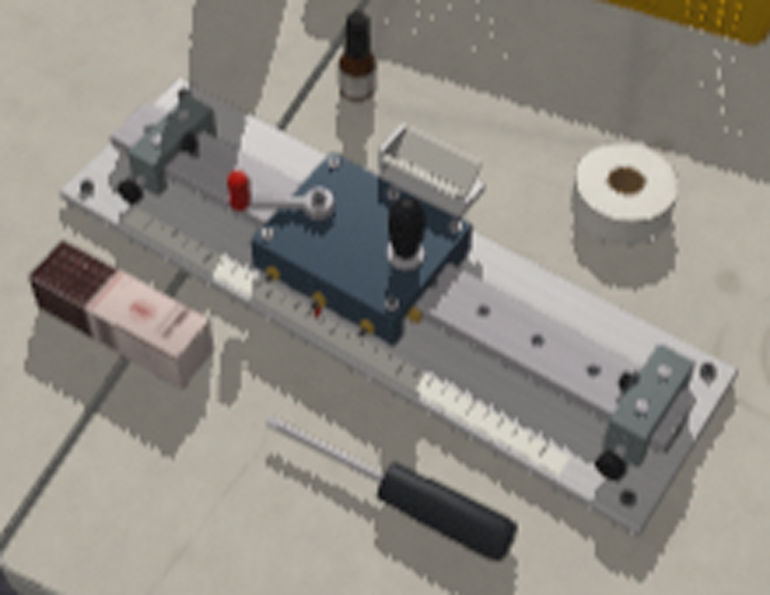

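Emit:
drive_tool([
  [-32,37,0,0.14,1],
  [-64,75,0,0.28,1],
  [-96,112,0,0.42,1],
  [-128,150,0,0.56,1],
  [-160,187,0,0.7,1],
])

```text
clock: 1.3
position: [0.2989, 0.3424, 0.2091]
ee_rot: [-0.0, 0.959, 0.284, 0.001]
contact_force: [1.1, -0.0, -0.7]
width: 0.0857
```

```bash
cat >> h.py <<'E'
def to(x,y,z=None,yaw=None):
    s=manip.get_state(); M=rot(); p=np.array(s["position"]); t=np.array([x,y,p[2] if z is None else z]); d=M.as_matrix().T@(t-p)*1000
    e=M.as_matrix(); cy=np.arctan2(e[1,0],e[0,0]); 
    print("shift mm",d.round(1),"dist",np.linalg.norm(d).round(1),"turn", None if yaw is None else round(-(yaw-cy),3))
E
python3 - <<'E'
from h import *
st(); to(.5,.03,.21,-.154)
c=lambda u,v:(170+u*200/750,140+v*160/600)
for n,u,v,z in [("bl",80,155,.013),("br",700,260,.013),("fl",45,335,.013),("piv",306,284,.055),("pin",236,314,.079),("hand",406,294,.098),("stopL",130,254,.047),("stopR",654,346,.047)]: print(n,ray("top",c(u,v),z).round(4))
E
```

```text
t 1.3 pos [0.2989 0.3424 0.2091] w 0.0857 F [ 1.1 -0.  -0.7]
x [0.839 0.544 0.001] y [ 0.544 -0.839  0.   ] z [ 0.001  0.001 -1.   ] q [ 0.7   0.09  1.74 -0.    1.31  0.13]
shift mm [ -1.2 371.5  -0.9] dist 371.5 turn 0.729
bl [0.6031 0.1804 0.013 ]
br [ 0.5314 -0.2489  0.013 ]
fl [0.4789 0.2028 0.013 ]
piv [0.5131 0.0242 0.055 ]
pin [0.4929 0.0698 0.079 ]
hand [ 0.5056 -0.0393  0.098 ]
stopL [0.5331 0.1419 0.047 ]
stopR [ 0.4723 -0.2088  0.047 ]
```

Emit:
drive_tool([
  [0,50,0,0.14,1],
  [0,100,0,0.28,1],
  [0,150,0,0.42,1],
  [0,200,0,0.56,1],
  [0,250,0,0.7,1],
])

```text
clock: 1.8
position: [0.4348, 0.1322, 0.2095]
ee_rot: [-0.001, 0.998, -0.065, 0.001]
contact_force: [0.5, 0.3, -0.0]
width: 0.0851
```

```bash
python3 - <<'E'
from h import *
st(); to(.47,.05,.21,-.168)
im=manip.get_image("wrist"); cv2.imwrite("pics/w1.png",im); K,r,t=cal("wrist"); print("cam",-r.T@t, r[2])
E
```

```text
t 1.8 pos [0.4348 0.1322 0.2095] w 0.0851 F [ 0.5  0.3 -0. ]
x [ 0.991 -0.131  0.002] y [-0.131 -0.991 -0.001] z [ 0.002  0.001 -1.   ] q [0.14 0.09 1.74 0.   1.31 0.27]
shift mm [45.6 76.9 -0.5] dist 89.4 turn 0.037
cam [0.45044596 0.20788509 0.37355988] [-0.03881104 -0.31954261 -0.94677675]
```

View pics/w1.png

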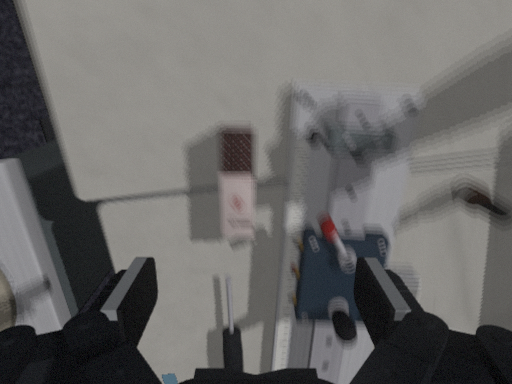

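Emit:
drive_tool([
  [22,18,0,0.037,1],
  [44,36,0,0.037,0.4],
  [65,54,20,0.037,0.4],
  [65,54,40,0.037,0.4],
  [65,54,40,0.037,0.4],
])

```text
clock: 2.35
position: [0.4954, 0.0618, 0.1678]
ee_rot: [0.003, 0.996, -0.089, 0.001]
contact_force: [0.1, 0.5, -0.0]
width: 0.0601
```

```bash
python3 - <<'E'
from h import *
st(); 
im=manip.get_image("wrist"); cv2.imwrite("pics/w2.png",im)
for n in ["lever_grip","handle","carriage"]:
  for m in manip.masks_of("wrist",n)[:2]:
    print(n,m["conf"],m["location"],m["pixels"].sum(), ray("wrist",m["location"],.069), np.argwhere(m["pixels"]).min(0),np.argwhere(m["pixels"]).max(0))
E
```

```text
t 2.35 pos [0.4954 0.0618 0.1678] w 0.0601 F [ 0.1  0.5 -0. ]
x [ 0.984 -0.177  0.002] y [-0.177 -0.984  0.006] z [ 0.001 -0.007 -1.   ] q [-0.01  0.19  1.73 -0.01  1.22  0.17]
lever_grip 0.84 [271.7, 194.5] 1231 [0.50859193 0.05044566 0.069     ] [157 243] [223 298]
handle 0.67 [285.8, 237.0] 13533 [0.51494079 0.0102655  0.069     ] [158 226] [313 376]
carriage 0.76 [288.1, 233.9] 13391 [0.5176733  0.01269004 0.069     ] [158 226] [313 377]
```

View pics/w2.png

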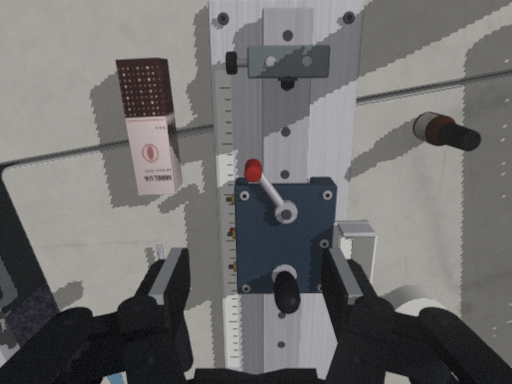

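```bash
cat > axis.py <<'E'
E
python3 - <<'E'
from h import *
s=st(); im=cv2.imread("pics/w2.png").astype(int)
m=(im[:,:,2]>90)&(im[:,:,1]<60)&(im[:,:,0]<70); m[:120]=0;m[230:]=0
a=np.argwhere(m); print(a.min(0),a.max(0),a.mean(0),len(a))
cv2.imwrite("pics/w2c.png",cv2.resize(im[0:320,180:400].astype(np.uint8),(412*1,600),interpolation=cv2.INTER_CUBIC))
for n,px,z in [("pin",a.mean(0)[::-1],.068),("piv",(286,211),.058),("hole1",(288,35),.034),("hole2",(281,345),.034),("plateBL",(349,18),.013),("plateFL",(223,18),.013),("stop",(288,62),.047),("carFL",(244,196),.048),("carBL",(328,195),.048),("carFR",(246,288),.048),("carBR",(323,289),.048),("handle",(287,292),.092),("handlebase",(284,273),.053)]:
    print(n,np.round(px,1),ray("wrist",px,z).round(4))
E
```

```text
t 2.55 pos [0.4976 0.0628 0.1714] w 0.0598 F [-0.1 -0.1 -1.2]
x [ 0.985 -0.175  0.01 ] y [-0.175 -0.985  0.005] z [ 0.009 -0.007 -1.   ] q [-0.01  0.19  1.72 -0.01  1.22  0.17]
[159 244] [181 261] [170.8137931  253.38965517] 290
pin [253.4 170.8] [0.4984 0.0725 0.068 ]
piv [286 211] [0.5194 0.0292 0.058 ]
hole1 [288  35] [0.5441 0.1691 0.034 ]
hole2 [281 345] [ 0.4916 -0.1352  0.034 ]
plateBL [349  18] [0.5992 0.1747 0.013 ]
plateFL [223  18] [0.4944 0.1933 0.013 ]
stop [288  62] [0.5398 0.1489 0.047 ]
carFL [244 196] [0.4852 0.0458 0.048 ]
carBL [328 195] [0.5585 0.0335 0.048 ]
carFR [246 288] [ 0.4695 -0.0478  0.048 ]
carBR [323 289] [ 0.5431 -0.0625  0.048 ]
handle [287 292] [ 0.5084 -0.0282  0.092 ]
handlebase [284 273] [ 0.5084 -0.0347  0.053 ]
```

View pics/w2c.png

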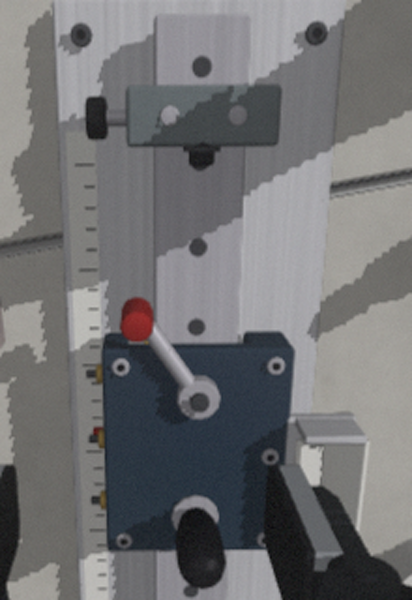

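Emit:
drive_tool([
  [-4,-13,20,0,-0.3],
  [-4,-13,50,0,-0.3],
  [-4,-13,70,0,-0.3],
  [-4,-13,80,0,-0.3],
  [-4,-13,80,0,-0.3],
])

```text
clock: 3.05
position: [0.4961, 0.0762, 0.091]
ee_rot: [0.003, 0.996, -0.087, 0.004]
contact_force: [-0.1, -0.5, -0.4]
width: 0.0297
```

```bash
python3 - <<'E'
from h import *
im=manip.get_image("wrist"); cv2.imwrite("pics/w3.png",im)
st();to(.496,.076,.052,-.17)
E
```

```text
t 3.1 pos [0.4971 0.0761 0.0919] w 0.0298 F [0.5 0.3 0.4]
x [ 0.985 -0.174  0.011] y [-0.174 -0.985  0.005] z [ 0.01  -0.007 -1.   ] q [ 0.02  0.26  1.84 -0.01  1.03  0.2 ]
shift mm [-1.5  0.1 39.9] dist 39.9 turn -0.005
```

View pics/w3.png

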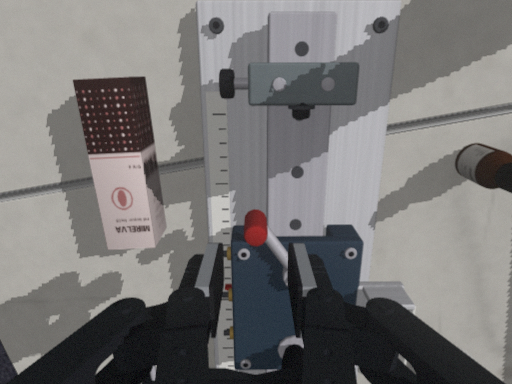

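Emit:
drive_tool([
  [-1,0,12,0,-0.3],
  [-1,0,24,0,-0.3],
  [-1,0,34,0,-0.3],
  [-1,0,39,0,-0.3],
  [-1,0,39,0,-0.3],
])

```text
clock: 3.6
position: [0.4957, 0.0759, 0.0518]
ee_rot: [0.003, 0.996, -0.088, 0.004]
contact_force: [-0.5, 0.3, 0.7]
width: 0.0299
```

```bash
python3 - <<'E'
from h import *
im=manip.get_image("wrist"); cv2.imwrite("pics/w4.png",im)
st();to(.496,.076,.052,-.17)
E
```

```text
t 3.65 pos [0.4961 0.076  0.0524] w 0.0301 F [ 0.2  0.4 -0.4]
x [ 0.985 -0.175  0.01 ] y [-0.175 -0.985  0.005] z [ 0.009 -0.007 -1.   ] q [ 0.02  0.31  1.9  -0.01  0.93  0.2 ]
shift mm [-0.2 -0.   0.4] dist 0.4 turn -0.005
```

View pics/w4.png

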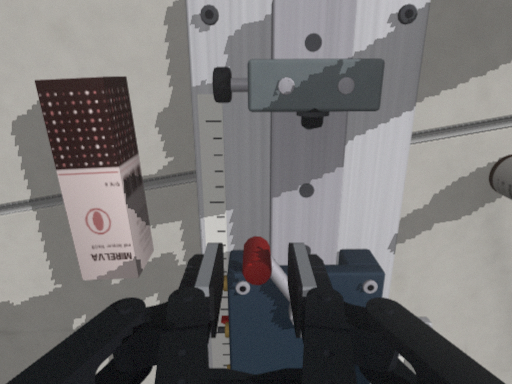

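Emit:
drive_tool([
  [0,0,0,0,-0.5],
  [6,0,0,0,-0.5],
  [12,0,0,0,-0.5],
  [19,0,0,0,-0.5],
  [26,0,0,0,-0.5],
])

```text
clock: 4.15
position: [0.5155, 0.0746, 0.0515]
ee_rot: [0.001, 0.996, -0.089, -0.002]
contact_force: [-8.0, 8.5, 0.1]
width: 0.0214
```

Emit:
drive_tool([
  [6,0,0,0,-0.5],
  [12,0,0,0,-0.5],
  [17,0,0,0,-0.5],
  [22,0,0,0,-0.5],
  [26,0,0,0,-0.5],
])

```text
clock: 4.65
position: [0.5396, 0.0712, 0.0509]
ee_rot: [-0.0, 0.996, -0.089, -0.004]
contact_force: [-3.3, 2.2, -1.3]
width: 0.0213
```

```bash
python3 - <<'E'
from h import *
im=manip.get_image("wrist"); cv2.imwrite("pics/w5.png",im)
st();to(.5513+.003,.066,.052,-.17)
E
```

```text
t 4.7 pos [0.5409 0.0707 0.051 ] w 0.0212 F [-1.   1.8 -1. ]
x [ 0.984 -0.178 -0.006] y [-0.178 -0.984  0.001] z [-0.006  0.001 -1.   ] q [0.   0.37 1.79 0.   0.98 0.18]
shift mm [14.   2.3 -1.1] dist 14.2 turn -0.008
```

View pics/w5.png

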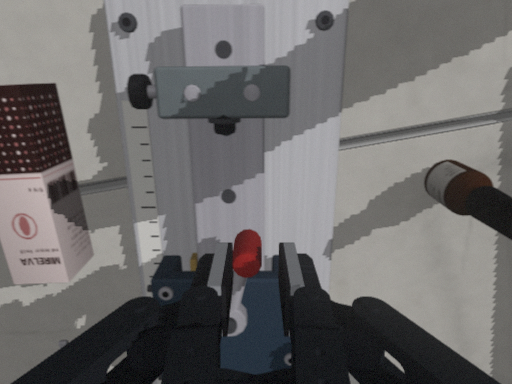

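Emit:
drive_tool([
  [4,1,0,0,-0.5],
  [8,2,0,0,-0.5],
  [12,4,-1,0,-0.5],
  [16,5,-1,0,-0.5],
  [19,5,-1,0,-0.5],
])

```text
clock: 5.2
position: [0.5556, 0.0622, 0.0512]
ee_rot: [0.0, 0.996, -0.089, -0.007]
contact_force: [-9.7, 3.1, 1.7]
width: 0.0217
```

```bash
python3 - <<'E'
from h import *
im=manip.get_image("wrist"); cv2.imwrite("pics/w6.png",im)
st();to(.5513+.003,.066,.052,-.17)
E
```

```text
t 5.25 pos [0.5554 0.0623 0.0511] w 0.0214 F [-9.1  2.1  1.9]
x [ 0.984 -0.178 -0.014] y [-0.178 -0.984  0.002] z [-0.014  0.001 -1.   ] q [-0.01  0.39  1.76  0.    1.01  0.17]
shift mm [-1.8 -3.5 -0.9] dist 4.0 turn -0.009
```

View pics/w6.png

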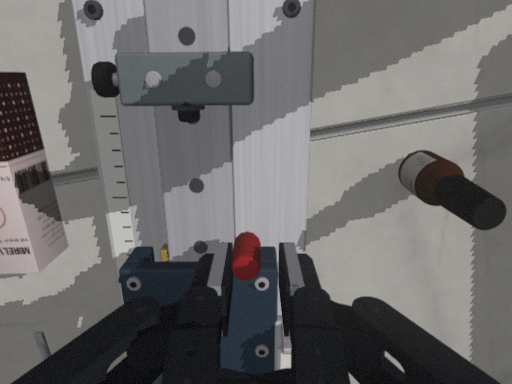

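Emit:
drive_tool([
  [2,0,0,0,-0.5],
  [4,0,0,0,-0.5],
  [4,0,0,0,-0.5],
])

```text
clock: 5.55
position: [0.5553, 0.0619, 0.0508]
ee_rot: [0.0, 0.996, -0.09, -0.011]
contact_force: [-9.7, 3.0, 5.1]
width: 0.0218
```

Emit:
drive_tool([
  [-4,0,0,0,-0.3],
  [-6,0,0,0,-0.2],
  [-6,0,-30,0,-0.2],
  [-6,0,-60,-0.14,0.2],
  [-10,0,-85,-0.28,0.2],
])

```text
clock: 6.05
position: [0.5501, 0.0628, 0.138]
ee_rot: [-0.001, 0.999, 0.053, -0.009]
contact_force: [-0.2, -0.2, 0.4]
width: 0.0513
```

```bash
python3 - <<'E'
from h import *
im=manip.get_image("wrist"); cv2.imwrite("pics/w7.png",im)
st();to(.506,-.033,.135,1.40)
E
```

```text
t 6.1 pos [0.5517 0.063  0.1422] w 0.0513 F [0.4 0.4 1.9]
x [ 0.994  0.11  -0.011] y [ 0.11  -0.994 -0.002] z [-0.011  0.001 -1.   ] q [-0.01  0.3   1.65  0.    1.21 -0.12]
shift mm [-55.9  90.4   7.6] dist 106.5 turn -1.29
```

View pics/w7.png

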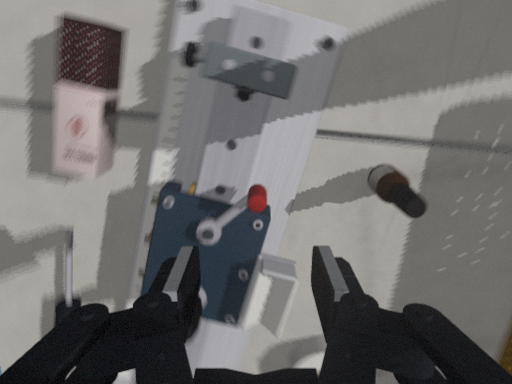

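Emit:
drive_tool([
  [-6,9,0,-0.14,0.2],
  [-12,18,0,-0.28,0.2],
  [-17,27,0,-0.42,0.2],
  [-23,36,0,-0.56,0.2],
  [-28,45,0,-0.7,0.2],
])

```text
clock: 6.6
position: [0.5301, 0.0141, 0.1429]
ee_rot: [-0.001, 0.918, 0.396, -0.004]
contact_force: [0.6, 1.3, -0.7]
width: 0.0511
```

```bash
python3 - <<'E'
from h import *
st();to(.506,-.033,.135,1.40)
E
```

```text
t 6.6 pos [0.5301 0.0141 0.1429] w 0.0511 F [ 0.6  1.3 -0.7]
x [ 0.686  0.728 -0.006] y [ 0.728 -0.686 -0.005] z [-0.008 -0.    -1.   ] q [-0.1   0.26  1.7  -0.    1.19 -0.92]
shift mm [-50.7  14.8   8.1] dist 53.5 turn -0.585
```

Emit:
drive_tool([
  [-13,4,0,-0.14,0.2],
  [-26,8,0,-0.28,0.2],
  [-39,11,0,-0.42,0.2],
  [-51,15,0,-0.585,0.2],
  [-51,15,0,-0.585,0.2],
])

```text
clock: 7.1
position: [0.5068, -0.0351, 0.1435]
ee_rot: [-0.001, 0.765, 0.644, -0.003]
contact_force: [0.6, 0.6, 1.2]
width: 0.0511
```

```bash
python3 - <<'E'
from h import *
c=cal("wrist");im=manip.get_image("wrist"); cv2.imwrite("pics/w8.png",im)
st();to(.506,-.033,.06,1.40)
print(proj("wrist",(.506,-.033,.098)),proj("wrist",(.506,-.033,.055)))
E
```

```text
t 7.15 pos [ 0.5071 -0.0343  0.1435] w 0.0514 F [-0.5  0.3  0. ]
x [ 0.173  0.985 -0.002] y [ 0.985 -0.173 -0.005] z [-0.005 -0.001 -1.   ] q [-0.2   0.23  1.75 -0.    1.17 -1.6 ]
shift mm [ 1.3 -0.9 83.5] dist 83.5 turn -0.003
[255.47021963 206.33445625] [255.54834386 186.59757589]
```

View pics/w8.png

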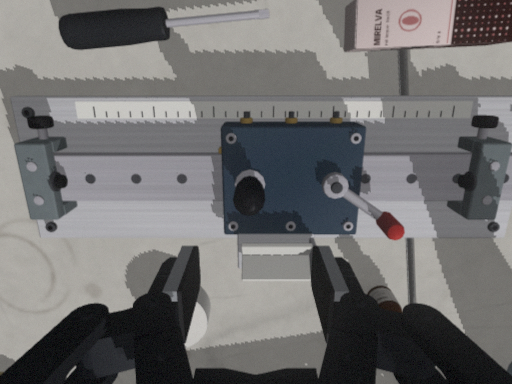

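Emit:
drive_tool([
  [-3,-2,25,0,0.2],
  [-3,-2,50,0,0.2],
  [-3,-2,70,0,0.2],
  [-3,-2,83,0,0.2],
  [-3,-2,83,0,0.2],
])

```text
clock: 7.65
position: [0.5035, -0.0364, 0.059]
ee_rot: [-0.002, 0.767, 0.642, -0.003]
contact_force: [0.1, 0.8, -0.6]
width: 0.0516
```

```bash
python3 - <<'E'
from h import *
im=manip.get_image("wrist"); cv2.imwrite("pics/w9.png",im)
st()
E
```

```text
t 7.7 pos [ 0.5044 -0.0366  0.06  ] w 0.0512 F [ 0.  -0.5  0.5]
x [ 0.175  0.985 -0.002] y [ 0.985 -0.175 -0.005] z [-0.006 -0.001 -1.   ] q [-0.21  0.31  1.87 -0.    0.97 -1.6 ]
```

View pics/w9.png

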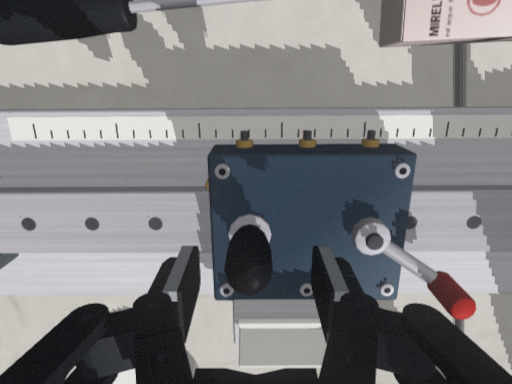

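Emit:
drive_tool([
  [0,0,0,0,-0.4],
  [0,0,0,0,-1],
  [0,0,0,0,-1],
  [0,0,0,0,-1],
], squeeze=30)

```text
clock: 8.1
position: [0.5056, -0.0371, 0.0612]
ee_rot: [-0.0, 0.766, 0.642, -0.002]
contact_force: [-0.4, -1.8, 6.1]
width: 0.0202
```

```bash
python3 - <<'E'
from h import *
st()
E
```

```text
t 8.1 pos [ 0.5056 -0.0371  0.0612] w 0.0202 F [-0.4 -1.8  6.1]
x [ 0.175  0.985 -0.002] y [ 0.985 -0.175 -0.002] z [-0.003 -0.002 -1.   ] q [-0.21  0.31  1.87 -0.    0.97 -1.6 ]
```

Emit:
drive_tool([
  [2,0,0,0,-1],
  [4,0,0,0,-1],
  [6,0,0,0,-1],
  [8,0,0,0,-1],
  [10,0,0,0,-1],
])

```text
clock: 8.6
position: [0.5073, -0.027, 0.0613]
ee_rot: [-0.0, 0.766, 0.642, -0.002]
contact_force: [-0.3, -1.6, 3.3]
width: 0.0204
```

Emit:
drive_tool([
  [2,0,0,0,-1],
  [4,0,0,0,-1],
  [6,0,0,0,-1],
  [8,0,0,0,-1],
  [10,0,0,0,-1],
])

```text
clock: 9.1
position: [0.5089, -0.0183, 0.0613]
ee_rot: [0.001, 0.766, 0.643, -0.003]
contact_force: [-1.6, -6.6, 2.4]
width: 0.0206
```

Emit:
drive_tool([
  [2,0,0,0,-1],
  [4,0,0,0,-1],
  [6,0,0,0,-1],
  [8,0,0,0,-1],
  [10,0,0,0,-1],
])

```text
clock: 9.6
position: [0.51, -0.0115, 0.0613]
ee_rot: [0.002, 0.765, 0.644, -0.005]
contact_force: [-2.3, -11.9, 3.6]
width: 0.0201
```

```bash
python3 - <<'E'
from h import *
c=cal("wrist");im=manip.get_image("wrist"); cv2.imwrite("pics/w10.png",im)
st()
E
```

```text
t 9.65 pos [ 0.5101 -0.0109  0.0613] w 0.0202 F [-2.9 -7.7  3.9]
x [ 0.172  0.985 -0.01 ] y [ 0.985 -0.172 -0.003] z [-0.005 -0.01  -1.   ] q [-0.15  0.31  1.86 -0.01  0.97 -1.54]
```

View pics/w10.png

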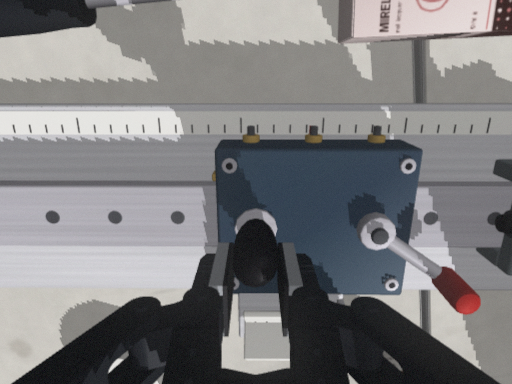

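Emit:
drive_tool([
  [4,0,0,0,-1],
  [6,0,0,0,-1],
  [8,0,0,0,-1],
])

```text
clock: 9.95
position: [0.511, -0.005, 0.0613]
ee_rot: [0.003, 0.765, 0.644, -0.006]
contact_force: [-2.1, -8.0, 3.5]
width: 0.0204
```

Emit:
drive_tool([
  [5,0,0,0,-1],
  [7,0,0,0,-1],
  [9,0,0,0,-1],
])

```text
clock: 10.25
position: [0.5122, 0.0015, 0.0613]
ee_rot: [0.005, 0.765, 0.644, -0.008]
contact_force: [-1.4, -9.2, 4.1]
width: 0.0207
```

Emit:
drive_tool([
  [5,0,0,0,-1],
  [7,0,0,0,-1],
  [9,0,0,0,-1],
])

```text
clock: 10.55
position: [0.5138, 0.0104, 0.0613]
ee_rot: [0.005, 0.765, 0.644, -0.008]
contact_force: [-1.5, -4.8, 3.9]
width: 0.0203
```

Emit:
drive_tool([
  [5,0,0,0,-1],
  [7,0,0,0,-1],
  [8,0,0,0,-1],
])

```text
clock: 10.85
position: [0.5153, 0.0189, 0.0613]
ee_rot: [0.005, 0.765, 0.644, -0.008]
contact_force: [-0.8, -1.9, 5.4]
width: 0.0207
```

Emit:
drive_tool([
  [2,0,0,0,-1],
  [4,0,0,0,-1],
  [6,0,0,0,-1],
  [8,0,0,0,-1],
  [10,0,0,0,-1],
])

```text
clock: 11.35
position: [0.517, 0.029, 0.0613]
ee_rot: [0.005, 0.765, 0.644, -0.008]
contact_force: [-0.6, -1.8, 5.5]
width: 0.0202
```

```bash
python3 - <<'E'
from h import *
c=cal("wrist");im=manip.get_image("wrist"); cv2.imwrite("pics/w11.png",im)
st()
E
```

```text
t 11.4 pos [0.5171 0.0294 0.0612] w 0.0204 F [-1.6 -1.8  5. ]
x [ 0.17   0.985 -0.017] y [ 0.985 -0.17  -0.003] z [-0.006 -0.017 -1.   ] q [-0.06  0.32  1.84 -0.02  0.98 -1.45]
```

View pics/w11.png

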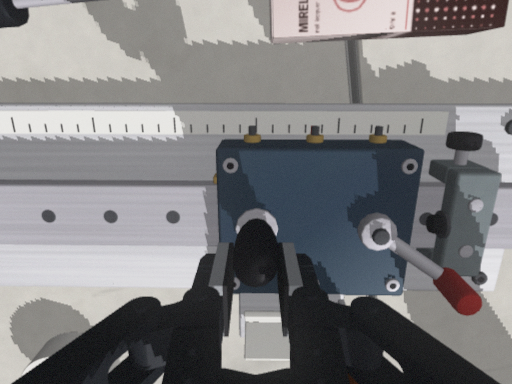

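Emit:
drive_tool([
  [1,0,0,0,-1],
  [2,0,0,0,-1],
  [3,0,0,0,-1],
  [4,0,0,0,-1],
  [5,0,0,0,-1],
])

```text
clock: 11.9
position: [0.518, 0.0344, 0.0613]
ee_rot: [0.004, 0.765, 0.644, -0.008]
contact_force: [-0.5, -2.2, 5.8]
width: 0.0201
```

Emit:
drive_tool([
  [1,0,0,0,-1],
  [2,0,0,0,-1],
  [3,0,0,0,-1],
  [4,0,0,0,-1],
])

```text
clock: 12.3
position: [0.5187, 0.0384, 0.0612]
ee_rot: [0.004, 0.765, 0.644, -0.008]
contact_force: [-0.9, -1.4, 5.3]
width: 0.0205
```

Emit:
drive_tool([
  [1,0,0,0,-1],
  [2,0,0,0,-1],
  [3,0,0,0,-1],
])

```text
clock: 12.6
position: [0.519, 0.0405, 0.0612]
ee_rot: [0.005, 0.764, 0.645, -0.008]
contact_force: [-1.7, -6.0, 5.6]
width: 0.0205
```

```bash
python3 - <<'E'
from h import *
c=cal("wrist");im=manip.get_image("wrist"); cv2.imwrite("pics/w12.png",cv2.resize(im[130:310,380:512],(528,720)[:2] if 0 else (440,600)))
st()
E
```

```text
t 12.65 pos [0.5191 0.0405 0.0613] w 0.0205 F [-0.8 -4.8  5.4]
x [ 0.169  0.985 -0.019] y [ 0.986 -0.169 -0.003] z [-0.006 -0.018 -1.   ] q [-0.04  0.33  1.83 -0.02  0.99 -1.43]
```

View pics/w12.png

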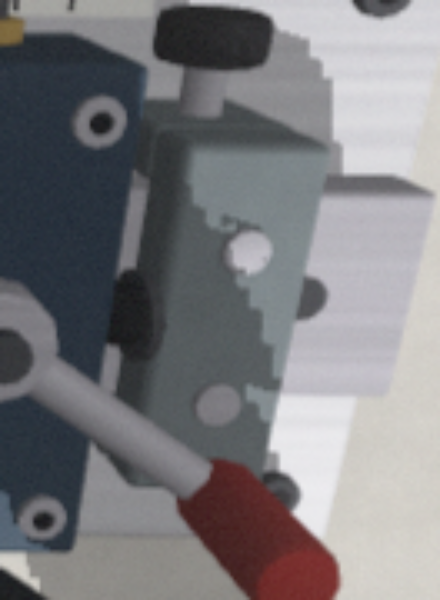

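Emit:
drive_tool([
  [2,0,0,0,-1],
  [3,0,0,0,-1],
  [3,0,0,0,-1],
])

```text
clock: 12.95
position: [0.5191, 0.0411, 0.0613]
ee_rot: [0.006, 0.764, 0.645, -0.01]
contact_force: [-2.0, -8.5, 5.5]
width: 0.0202
```

Emit:
drive_tool([
  [-2,0,0,0,-1],
  [-4,0,0,0,-1],
  [-6,0,0,0,-1],
  [-8,0,0,0,-1],
  [-10,0,0,0,-1],
])

```text
clock: 13.45
position: [0.5175, 0.0316, 0.0613]
ee_rot: [0.006, 0.764, 0.645, -0.01]
contact_force: [-0.1, 3.2, 2.5]
width: 0.0204
```

Emit:
drive_tool([
  [-2,0,0,0,-1],
  [-4,0,0,0,-1],
  [-6,0,0,0,-1],
  [-8,0,0,0,-1],
  [-10,0,0,0,-1],
])

```text
clock: 13.95
position: [0.5157, 0.0216, 0.0613]
ee_rot: [0.006, 0.764, 0.645, -0.01]
contact_force: [1.2, 1.7, -0.4]
width: 0.0202
```

Emit:
drive_tool([
  [-2,0,0,0,-1],
  [-4,0,0,0,-1],
  [-6,0,0,0,-1],
])

```text
clock: 14.25
position: [0.5147, 0.0155, 0.0613]
ee_rot: [0.006, 0.764, 0.645, -0.01]
contact_force: [1.1, 3.2, -0.3]
width: 0.0205
```

Emit:
drive_tool([
  [-3,0,0,0,-1],
  [-5,0,0,0,-1],
  [-7,0,0,0,-1],
])

```text
clock: 14.55
position: [0.5137, 0.0106, 0.0613]
ee_rot: [0.005, 0.765, 0.645, -0.008]
contact_force: [1.7, 9.9, -1.7]
width: 0.0203
```

Emit:
drive_tool([
  [-4,0,0,0,-1],
  [-6,0,0,0,-1],
  [-8,0,0,0,-1],
])

```text
clock: 14.85
position: [0.5129, 0.0056, 0.0613]
ee_rot: [0.003, 0.765, 0.644, -0.006]
contact_force: [2.6, 9.7, -2.2]
width: 0.0206
```

Emit:
drive_tool([
  [-4,0,0,0,-1],
  [-6,0,0,0,-1],
  [-8,0,0,0,-1],
])

```text
clock: 15.15
position: [0.5119, 0.0006, 0.0613]
ee_rot: [0.001, 0.766, 0.643, -0.004]
contact_force: [2.1, 10.3, -1.4]
width: 0.0201
```

Emit:
drive_tool([
  [-4,0,0,0,-1],
  [-6,0,0,0,-1],
  [-8,0,0,0,-1],
])

```text
clock: 15.45
position: [0.511, -0.005, 0.0613]
ee_rot: [-0.0, 0.766, 0.643, -0.002]
contact_force: [2.4, 10.0, -0.7]
width: 0.0208
```

Emit:
drive_tool([
  [-4,0,0,0,-1],
  [-6,0,0,0,-1],
  [-8,0,0,0,-1],
])

```text
clock: 15.75
position: [0.5098, -0.012, 0.0613]
ee_rot: [-0.001, 0.766, 0.642, -0.001]
contact_force: [2.0, 6.6, 0.9]
width: 0.0205
```

Emit:
drive_tool([
  [-4,0,0,0,-1],
  [-6,0,0,0,-1],
  [-8,0,0,0,-1],
])

```text
clock: 16.05
position: [0.5085, -0.02, 0.0613]
ee_rot: [-0.001, 0.766, 0.643, -0.001]
contact_force: [0.9, 3.0, -0.2]
width: 0.0204
```

Emit:
drive_tool([
  [-2,0,0,0,-1],
  [-4,0,0,0,-1],
  [-6,0,0,0,-1],
])

```text
clock: 16.35
position: [0.5075, -0.0264, 0.0613]
ee_rot: [-0.0, 0.766, 0.643, -0.001]
contact_force: [1.5, 2.3, -0.1]
width: 0.0204
```

Emit:
drive_tool([
  [-2,0,0,0,-1],
  [-4,0,0,0,-1],
  [-6,0,0,0,-1],
])

```text
clock: 16.65
position: [0.5064, -0.0326, 0.0613]
ee_rot: [-0.0, 0.766, 0.643, -0.002]
contact_force: [0.7, 1.2, -1.5]
width: 0.0202
```

Emit:
drive_tool([
  [-2,0,0,0,-1],
  [-4,0,0,0,-1],
  [-6,0,0,0,-1],
  [-8,0,0,0,-1],
  [-10,0,0,0,-1],
])

```text
clock: 17.15
position: [0.5046, -0.0426, 0.0613]
ee_rot: [-0.0, 0.766, 0.643, -0.002]
contact_force: [1.1, 2.0, 0.3]
width: 0.0204
```

Emit:
drive_tool([
  [-2,0,0,0,-1],
  [-4,0,0,0,-1],
  [-6,0,0,0,-1],
  [-8,0,0,0,-1],
  [-10,0,0,0,-1],
])

```text
clock: 17.65
position: [0.5029, -0.0526, 0.0613]
ee_rot: [-0.0, 0.766, 0.643, -0.001]
contact_force: [2.5, 2.5, -0.8]
width: 0.0203
```

Emit:
drive_tool([
  [-2,0,0,0,-1],
  [-4,0,0,0,-1],
  [-6,0,0,0,-1],
  [-8,0,0,0,-1],
  [-10,0,0,0,-1],
])

```text
clock: 18.15
position: [0.5012, -0.0626, 0.0613]
ee_rot: [-0.0, 0.766, 0.643, -0.001]
contact_force: [2.0, 1.9, -1.2]
width: 0.0205
```

Emit:
drive_tool([
  [-2,0,0,0,-1],
  [-4,0,0,0,-1],
  [-6,0,0,0,-1],
  [-8,0,0,0,-1],
  [-10,0,0,0,-1],
])

```text
clock: 18.65
position: [0.4995, -0.0726, 0.0613]
ee_rot: [-0.0, 0.766, 0.643, -0.001]
contact_force: [2.2, 2.0, -0.8]
width: 0.0203
```

Emit:
drive_tool([
  [-2,0,0,0,-1],
  [-4,0,0,0,-1],
  [-6,0,0,0,-1],
  [-8,0,0,0,-1],
  [-10,0,0,0,-1],
])

```text
clock: 19.15
position: [0.4977, -0.0827, 0.0613]
ee_rot: [-0.0, 0.766, 0.643, -0.001]
contact_force: [1.6, 1.0, -1.3]
width: 0.0206
```

Emit:
drive_tool([
  [-2,0,0,0,-1],
  [-4,0,0,0,-1],
  [-6,0,0,0,-1],
])

```text
clock: 19.45
position: [0.4967, -0.0887, 0.0613]
ee_rot: [-0.0, 0.766, 0.643, -0.001]
contact_force: [2.7, 2.2, -1.7]
width: 0.0204
```

Emit:
drive_tool([
  [-2,0,0,0,-1],
  [-4,0,0,0,-1],
  [-6,0,0,0,-1],
])

```text
clock: 19.75
position: [0.4956, -0.0948, 0.0613]
ee_rot: [-0.0, 0.766, 0.643, -0.001]
contact_force: [2.3, 2.7, -2.1]
width: 0.0205
```

Emit:
drive_tool([
  [-2,0,0,0,-1],
  [-4,0,0,0,-1],
  [-6,0,0,0,-1],
])

```text
clock: 20.05
position: [0.4946, -0.1009, 0.0613]
ee_rot: [-0.0, 0.766, 0.643, -0.001]
contact_force: [2.6, 2.3, -2.2]
width: 0.0204
```

Emit:
drive_tool([
  [-2,0,0,0,-1],
  [-4,0,0,0,-1],
  [-6,0,0,0,-1],
])

```text
clock: 20.35
position: [0.4936, -0.1065, 0.0613]
ee_rot: [-0.001, 0.766, 0.642, -0.001]
contact_force: [3.2, 5.2, -2.1]
width: 0.0202
```

Emit:
drive_tool([
  [-2,0,0,0,-1],
  [-4,0,0,0,-1],
  [-6,0,0,0,-1],
])

```text
clock: 20.65
position: [0.4927, -0.1112, 0.0613]
ee_rot: [-0.001, 0.767, 0.642, 0.0]
contact_force: [4.5, 6.2, -0.9]
width: 0.0205
```

Emit:
drive_tool([
  [-2,0,0,0,-1],
  [-4,0,0,0,-1],
  [-6,0,0,0,-1],
])

```text
clock: 20.95
position: [0.4919, -0.1159, 0.0613]
ee_rot: [-0.002, 0.767, 0.642, 0.001]
contact_force: [3.8, 5.8, -1.8]
width: 0.0202
```

Emit:
drive_tool([
  [-2,0,0,0,-1],
  [-4,0,0,0,-1],
  [-6,0,0,0,-1],
])

```text
clock: 21.25
position: [0.4911, -0.1208, 0.0613]
ee_rot: [-0.003, 0.767, 0.642, 0.002]
contact_force: [3.4, 4.9, -2.0]
width: 0.0203
```

```bash
python3 - <<'E'
from h import *
c=cal("wrist");im=manip.get_image("wrist"); cv2.imwrite("pics/w13.png",im)
st()
E
```

```text
t 21.3 pos [ 0.4909 -0.1217  0.0613] w 0.0205 F [ 2.7  0.3 -2.2]
x [0.176 0.984 0.005] y [ 0.984 -0.176 -0.002] z [-0.001  0.005 -1.   ] q [-0.38  0.31  1.87  0.01  0.97 -1.78]
```

View pics/w13.png

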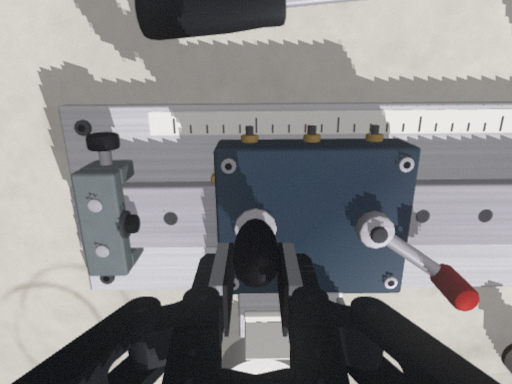

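Emit:
drive_tool([
  [-2,0,0,0,-1],
  [-4,0,0,0,-1],
  [-6,0,0,0,-1],
  [-8,0,0,0,-1],
  [-10,0,0,0,-1],
])

```text
clock: 21.8
position: [0.4892, -0.132, 0.0613]
ee_rot: [-0.002, 0.767, 0.642, 0.001]
contact_force: [3.2, 2.6, -0.9]
width: 0.0202
```

Emit:
drive_tool([
  [-2,0,0,0,-1],
  [-4,0,0,0,-1],
  [-6,0,0,0,-1],
  [-8,0,0,0,-1],
  [-10,0,0,0,-1],
])

```text
clock: 22.3
position: [0.4874, -0.142, 0.0613]
ee_rot: [-0.002, 0.767, 0.642, 0.001]
contact_force: [3.8, 1.9, 0.3]
width: 0.0203
```

Emit:
drive_tool([
  [-2,0,0,0,-1],
  [-4,0,0,0,-1],
  [-6,0,0,0,-1],
  [-8,0,0,0,-1],
  [-10,0,0,0,-1],
])

```text
clock: 22.8
position: [0.4858, -0.1521, 0.0613]
ee_rot: [-0.002, 0.767, 0.642, 0.001]
contact_force: [3.3, 1.4, -0.8]
width: 0.0202
```

Emit:
drive_tool([
  [-2,0,0,0,-1],
  [-3,0,0,0,-1],
  [-5,0,0,0,-1],
])

```text
clock: 23.1
position: [0.4849, -0.157, 0.0613]
ee_rot: [-0.002, 0.767, 0.642, 0.001]
contact_force: [3.1, 1.9, -1.7]
width: 0.0206
```

```bash
python3 - <<'E'
from h import *
c=cal("wrist");im=manip.get_image("wrist"); cv2.imwrite("pics/w14.png",im)
st()
E
```

```text
t 23.15 pos [ 0.4848 -0.1575  0.0613] w 0.0203 F [ 3.1  1.  -0.7]
x [0.176 0.984 0.004] y [ 0.984 -0.176 -0.001] z [-0.     0.004 -1.   ] q [-0.45  0.31  1.86  0.    0.97 -1.85]
```

View pics/w14.png

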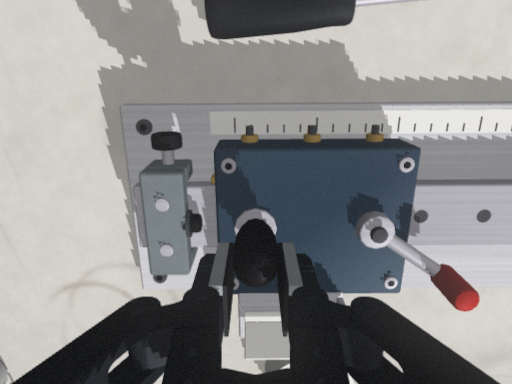

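Emit:
drive_tool([
  [-1,0,0,0,-1],
  [-2,0,0,0,-1],
  [-3,0,0,0,-1],
  [-4,0,0,0,-1],
  [-5,0,0,0,-1],
])

```text
clock: 23.65
position: [0.484, -0.1624, 0.0613]
ee_rot: [-0.002, 0.767, 0.642, 0.001]
contact_force: [3.4, 1.2, -0.8]
width: 0.0203
```

Emit:
drive_tool([
  [-1,0,0,0,-1],
  [-2,0,0,0,-1],
  [-3,0,0,0,-1],
])

```text
clock: 23.95
position: [0.4834, -0.1655, 0.0613]
ee_rot: [-0.002, 0.767, 0.642, 0.001]
contact_force: [3.0, 2.8, -1.2]
width: 0.0204
```

Emit:
drive_tool([
  [-1,0,0,0,-1],
  [-2,0,0,0,-1],
  [-3,0,0,0,-1],
])

```text
clock: 24.25
position: [0.4832, -0.1669, 0.0613]
ee_rot: [-0.003, 0.767, 0.641, 0.002]
contact_force: [5.1, 7.3, 0.7]
width: 0.0202
```

Emit:
drive_tool([
  [-2,0,0,0,-1],
  [-3,0,0,0,-1],
  [-3,0,0,0,-1],
])

```text
clock: 24.55
position: [0.4831, -0.1673, 0.0613]
ee_rot: [-0.004, 0.768, 0.641, 0.004]
contact_force: [5.6, 9.3, -0.0]
width: 0.0203
```

```bash
python3 - <<'E'
from h import *
c=cal("wrist");im=manip.get_image("wrist"); cv2.imwrite("pics/w15.png",cv2.resize(im[130:310,120:252],(440,600)))
st()
E
```

```text
t 24.6 pos [ 0.4831 -0.1673  0.0613] w 0.0203 F [ 6.4  8.5 -0.3]
x [0.179 0.984 0.012] y [ 0.984 -0.179 -0.001] z [ 0.001  0.012 -1.   ] q [-0.48  0.31  1.86  0.01  0.98 -1.88]
```

View pics/w15.png

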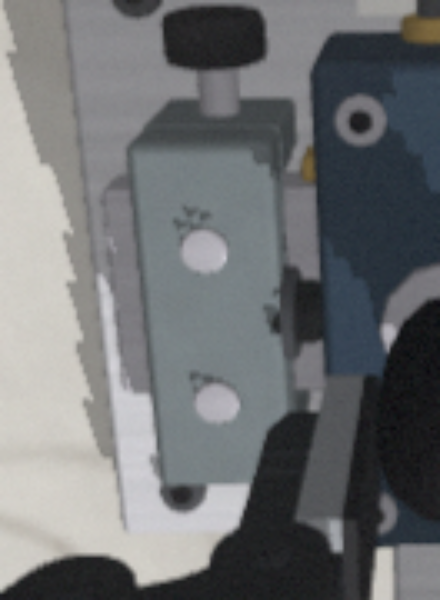

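Emit:
drive_tool([
  [2,0,0,0,-1],
  [5,0,0,0,-1],
  [8,0,0,0,-1],
  [11,0,0,0,-1],
  [14,0,0,0,-1],
])

```text
clock: 25.1
position: [0.4855, -0.1538, 0.0614]
ee_rot: [-0.004, 0.768, 0.641, 0.004]
contact_force: [1.8, -2.0, -3.5]
width: 0.0202
```

Emit:
drive_tool([
  [3,0,0,0,-1],
  [6,0,0,0,-1],
  [9,0,0,0,-1],
  [12,0,0,0,-1],
  [15,0,0,0,-1],
])

```text
clock: 25.6
position: [0.488, -0.1387, 0.0614]
ee_rot: [-0.004, 0.768, 0.641, 0.004]
contact_force: [1.3, -2.9, -3.6]
width: 0.0204
```

Emit:
drive_tool([
  [3,0,0,0,-1],
  [6,0,0,0,-1],
  [9,0,0,0,-1],
  [12,0,0,0,-1],
  [15,0,0,0,-1],
])

```text
clock: 26.1
position: [0.4905, -0.1245, 0.0614]
ee_rot: [-0.004, 0.767, 0.641, 0.003]
contact_force: [1.4, -7.2, -6.0]
width: 0.0209
```

Emit:
drive_tool([
  [3,0,0,0,-1],
  [6,0,0,0,-1],
  [9,0,0,0,-1],
  [12,0,0,0,-1],
  [15,0,0,0,-1],
])

```text
clock: 26.6
position: [0.4928, -0.1107, 0.0614]
ee_rot: [-0.003, 0.767, 0.641, 0.002]
contact_force: [2.3, -4.5, -4.9]
width: 0.0201
```

Emit:
drive_tool([
  [3,0,0,0,-1],
  [6,0,0,0,-1],
  [9,0,0,0,-1],
  [12,0,0,0,-1],
  [15,0,0,0,-1],
])

```text
clock: 27.1
position: [0.4955, -0.0955, 0.0614]
ee_rot: [-0.003, 0.767, 0.641, 0.002]
contact_force: [2.1, -2.8, -5.8]
width: 0.0203
```

Emit:
drive_tool([
  [3,0,0,0,-1],
  [6,0,0,0,-1],
  [9,0,0,0,-1],
  [12,0,0,0,-1],
  [15,0,0,0,-1],
])

```text
clock: 27.6
position: [0.4981, -0.0805, 0.0615]
ee_rot: [-0.003, 0.767, 0.641, 0.002]
contact_force: [2.9, -2.4, -5.8]
width: 0.0208
```

Emit:
drive_tool([
  [3,0,0,0,-1],
  [6,0,0,0,-1],
  [9,0,0,0,-1],
  [12,0,0,0,-1],
  [15,0,0,0,-1],
])

```text
clock: 28.1
position: [0.5006, -0.0655, 0.0614]
ee_rot: [-0.003, 0.767, 0.641, 0.002]
contact_force: [2.9, -2.9, -7.9]
width: 0.0204
```

Emit:
drive_tool([
  [3,0,0,0,-1],
  [6,0,0,0,-1],
  [9,0,0,0,-1],
  [12,0,0,0,-1],
  [15,0,0,0,-1],
])

```text
clock: 28.6
position: [0.5032, -0.0504, 0.0614]
ee_rot: [-0.004, 0.767, 0.641, 0.002]
contact_force: [3.3, -2.8, -7.3]
width: 0.0204
```

Emit:
drive_tool([
  [3,0,0,0,-1],
  [6,0,0,0,-1],
  [9,0,0,0,-1],
  [11,0,0,0,-1],
  [13,0,0,0,-1],
])

```text
clock: 29.1
position: [0.5055, -0.0374, 0.0615]
ee_rot: [-0.004, 0.767, 0.641, 0.002]
contact_force: [2.5, -2.4, -7.8]
width: 0.0202
```

Emit:
drive_tool([
  [2,0,1,0,-1],
  [4,0,2,0,-1],
  [6,0,2,0,-1],
  [8,0,2,0,-1],
])

```text
clock: 29.5
position: [0.507, -0.0294, 0.0612]
ee_rot: [-0.003, 0.767, 0.642, 0.002]
contact_force: [-1.3, -2.1, 6.4]
width: 0.0204
```

Emit:
drive_tool([
  [2,0,0,0,-1],
  [4,0,0,0,-1],
])

```text
clock: 29.7
position: [0.5076, -0.0253, 0.0614]
ee_rot: [-0.003, 0.767, 0.642, 0.002]
contact_force: [1.2, -2.9, -3.2]
width: 0.0205
```

Emit:
drive_tool([
  [2,0,0,0,-1],
  [4,0,0,0,-1],
])

```text
clock: 29.9
position: [0.5083, -0.0212, 0.0614]
ee_rot: [-0.003, 0.767, 0.642, 0.002]
contact_force: [0.8, -3.0, -3.7]
width: 0.0205
```

Emit:
drive_tool([
  [3,0,0,0,-1],
  [5,0,0,0,-1],
])

```text
clock: 30.1
position: [0.5089, -0.0174, 0.0614]
ee_rot: [-0.003, 0.767, 0.642, 0.001]
contact_force: [0.5, -8.9, -2.4]
width: 0.0206
```

Emit:
drive_tool([
  [4,0,0,0,-1],
  [6,0,0,0,-1],
])

```text
clock: 30.3
position: [0.5096, -0.0137, 0.0614]
ee_rot: [-0.001, 0.766, 0.643, -0.001]
contact_force: [-0.2, -11.4, -3.0]
width: 0.0203
```

Emit:
drive_tool([
  [4,0,0,0,-1],
  [6,0,0,0,-1],
])

```text
clock: 30.5
position: [0.51, -0.0107, 0.0614]
ee_rot: [0.001, 0.765, 0.644, -0.004]
contact_force: [1.3, -12.4, -2.3]
width: 0.0202
```

Emit:
drive_tool([
  [4,0,0,0,-1],
  [6,0,0,0,-1],
])

```text
clock: 30.7
position: [0.5106, -0.007, 0.0614]
ee_rot: [0.002, 0.765, 0.644, -0.006]
contact_force: [-0.5, -11.1, -2.2]
width: 0.0202
```

Emit:
drive_tool([
  [4,0,0,0,-1],
  [6,0,0,0,-1],
  [7,0,0,0,-1],
])

```text
clock: 31.0
position: [0.5114, -0.0022, 0.0614]
ee_rot: [0.003, 0.764, 0.645, -0.007]
contact_force: [-0.3, -9.9, -1.6]
width: 0.0204
```

Emit:
drive_tool([
  [0,0,0,0,-1],
  [0,0,0,0,-0.2],
  [0,0,0,0,0.1],
  [0,0,-20,0,0.1],
  [0,0,-50,0,0.1],
])

```text
clock: 31.5
position: [0.5096, -0.0005, 0.1105]
ee_rot: [0.001, 0.765, 0.645, -0.009]
contact_force: [0.5, -0.0, -0.2]
width: 0.047
```

```bash
python3 - <<'E'
from h import *
c=cal("wrist");im=manip.get_image("wrist"); cv2.imwrite("pics/w16.png",im)
st();to(.5576,.0987,.14,-.171)
print("pin free proj",proj("wrist",(.5576,.0987,.079)),"handle",proj("wrist",(.5114,-.0022,.098)))
print("bottle",ray("top",(235.6,159),.074))
E
```

```text
t 31.55 pos [ 0.514  -0.001   0.1163] w 0.0466 F [ 1.7 -0.6  3.2]
x [ 0.169  0.986 -0.014] y [ 0.986 -0.169  0.001] z [-0.001 -0.014 -1.   ] q [-0.13  0.26  1.78 -0.02  1.11 -1.52]
shift mm [105.2  26.2 -25.2] dist 111.3 turn 1.572
pin free proj [417.08176781 250.67571438] handle [250.9646603  221.15211784]
bottle [0.65250154 0.06419997 0.074     ]
```

View pics/w16.png

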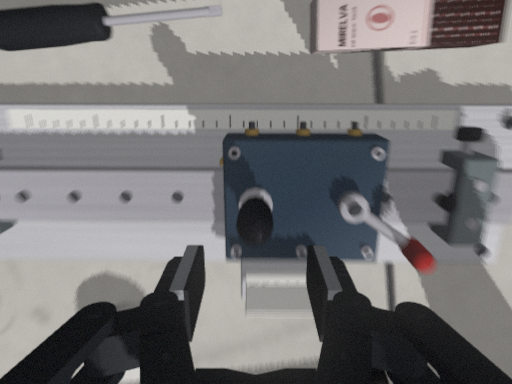

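Emit:
drive_tool([
  [0,0,-15,0,0.1],
  [5,1,-28,0.14,0.1],
  [20,5,-28,0.28,0.1],
  [35,9,-28,0.42,0.1],
  [50,12,-28,0.56,0.1],
])

```text
clock: 32.05
position: [0.5343, 0.0478, 0.1439]
ee_rot: [0.006, 0.914, 0.406, -0.003]
contact_force: [0.1, -0.5, -1.2]
width: 0.0471
```

```bash
python3 - <<'E'
from h import *
st();to(.5576,.0987,.145,-.171)
E
```

```text
t 32.05 pos [0.5343 0.0478 0.1439] w 0.0471 F [ 0.1 -0.5 -1.2]
x [ 0.671  0.741 -0.01 ] y [ 0.741 -0.671  0.008] z [-0.001 -0.013 -1.   ] q [-0.03  0.26  1.69 -0.01  1.19 -0.86]
shift mm [ 53.4 -16.8  -1.7] dist 56.0 turn 1.006
```

Emit:
drive_tool([
  [13,-4,0,0.14,0.1],
  [26,-8,0,0.28,0.1],
  [39,-12,0,0.42,0.1],
  [53,-17,0,0.56,0.1],
  [53,-17,0,0.7,0.1],
])

```text
clock: 32.55
position: [0.5575, 0.1008, 0.1433]
ee_rot: [0.005, 0.998, 0.065, -0.001]
contact_force: [-0.5, -0.9, 0.6]
width: 0.0467
```

```bash
python3 - <<'E'
from h import *
st();to(.5576,.0987,.145,-.171)
E
```

```text
t 32.55 pos [0.5575 0.1008 0.1433] w 0.0467 F [-0.5 -0.9  0.6]
x [ 0.991  0.131 -0.002] y [ 0.131 -0.991  0.011] z [-0.001 -0.011 -1.   ] q [ 0.06  0.31  1.63 -0.01  1.21 -0.06]
shift mm [-0.1  2.1 -1.7] dist 2.7 turn 0.302
```

Emit:
drive_tool([
  [0,0,0,0.14,-0.2],
  [0,0,10,0.28,-0.2],
  [0,0,20,0.3,-0.2],
  [0,0,30,0.3,-0.2],
  [0,0,30,0.3,-0.2],
])

```text
clock: 33.05
position: [0.5558, 0.1005, 0.1115]
ee_rot: [0.006, 0.996, -0.084, -0.002]
contact_force: [-1.3, 0.1, 0.7]
width: 0.0343
```

```bash
python3 - <<'E'
from h import *
im=manip.get_image("wrist"); cv2.imwrite("pics/w17.png",im)
st();to(.5576,.0987+.004,.052,-.171)
print("pin free proj",proj("wrist",(.5576,.0987,.079)),"piv",proj("wrist",(.5227,.0628,.058)))
a=im.astype(int); m=(a[:,:,2]>90)&(a[:,:,1]<60)&(a[:,:,0]<70); q=np.argwhere(m); print(len(q),q.min(0),q.max(0),q.mean(0),ray("wrist",q.mean(0)[::-1],.068))
E
```

```text
t 33.1 pos [0.5565 0.1005 0.1123] w 0.034 F [-0.2 -0.2  1.1]
x [ 0.986 -0.167 -0.002] y [-0.167 -0.986  0.011] z [-0.003 -0.011 -1.   ] q [ 0.06  0.33  1.67 -0.01  1.14  0.24]
shift mm [ 0.8 -3.  60.3] dist 60.4 turn 0.003
pin free proj [258.18289357 217.99443301] piv [218.30113017 259.07694784]
485 [144  46] [224 269] [209.4185567  257.73402062] [0.55757664 0.09998279 0.068     ]
```

View pics/w17.png

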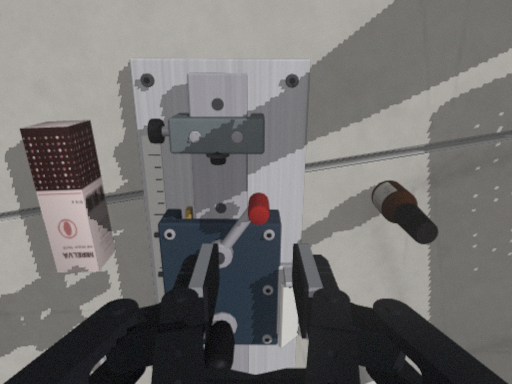

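Emit:
drive_tool([
  [1,-3,15,0,-0.2],
  [1,-3,32,0,-0.2],
  [1,-3,48,0,-0.2],
  [1,-3,59,0,-0.2],
  [1,-3,59,0,-0.2],
])

```text
clock: 33.6
position: [0.5567, 0.1026, 0.052]
ee_rot: [0.006, 0.996, -0.084, -0.003]
contact_force: [-0.3, -0.3, -0.2]
width: 0.0342
```

```bash
python3 - <<'E'
from h import *
im=manip.get_image("wrist"); cv2.imwrite("pics/w18.png",im)
st();to(.502-.003,.1083+.004,.052,-.171)
print("pin free proj",proj("wrist",(.5576,.0987,.079)),"piv",proj("wrist",(.5227,.0628,.058)))
E
```

```text
t 33.65 pos [0.5576 0.1027 0.0529] w 0.0341 F [ 0.  -0.1  0.5]
x [ 0.986 -0.167 -0.003] y [-0.167 -0.986  0.011] z [-0.005 -0.011 -1.   ] q [ 0.07  0.4   1.74 -0.01  1.01  0.24]
shift mm [-59.3   0.2   1.1] dist 59.4 turn 0.004
pin free proj [257.29811959 274.2024752 ] piv [206.11642769 317.28039781]
```

View pics/w18.png

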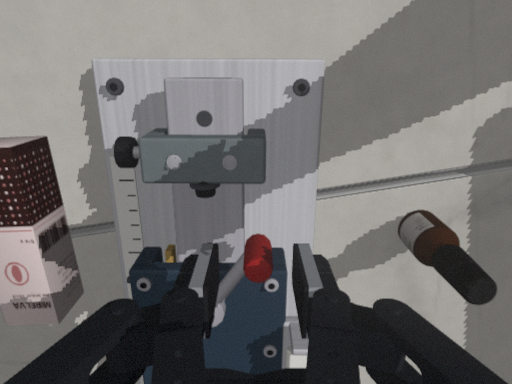

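Emit:
drive_tool([
  [0,0,0,0,-0.5],
  [-3,0,0,0,-0.5],
  [-7,-2,0,0,-0.5],
  [-11,-4,0,0,-0.5],
  [-17,-6,0,0,-0.5],
])

```text
clock: 34.15
position: [0.5448, 0.1121, 0.054]
ee_rot: [0.005, 0.996, -0.084, 0.002]
contact_force: [6.4, 1.4, -0.9]
width: 0.0215
```

```bash
python3 - <<'E'
from h import *
st()
E
```

```text
t 34.15 pos [0.5448 0.1121 0.054 ] w 0.0215 F [ 6.4  1.4 -0.9]
x [ 0.986 -0.167  0.004] y [-0.167 -0.986  0.009] z [ 0.002 -0.01  -1.   ] q [ 0.08  0.38  1.77 -0.01  0.99  0.26]
```

Emit:
drive_tool([
  [-5,-1,0,0,-0.5],
  [-9,-1,0,0,-0.5],
  [-13,-2,0,0,-0.5],
  [-17,-2,0,0,-0.5],
  [-21,-2,0,0,-0.5],
])

```text
clock: 34.65
position: [0.5284, 0.1197, 0.0551]
ee_rot: [0.002, 0.996, -0.084, 0.006]
contact_force: [8.3, 5.2, -3.0]
width: 0.0217
```

Emit:
drive_tool([
  [-5,0,0,0,-0.5],
  [-9,1,0,0,-0.5],
  [-13,2,0,0,-0.5],
  [-16,3,0,0,-0.5],
  [-19,4,0,0,-0.5],
])

```text
clock: 35.15
position: [0.5102, 0.1194, 0.056]
ee_rot: [0.002, 0.996, -0.084, 0.008]
contact_force: [3.1, 1.6, 6.2]
width: 0.0214
```

```bash
python3 - <<'E'
from h import *
im=manip.get_image("wrist"); cv2.imwrite("pics/w19.png",im)
st();to(.502-.003,.1083+.004,.052,-.171)
E
```

```text
t 35.2 pos [0.5095 0.1193 0.056 ] w 0.0214 F [2.5 0.8 5.9]
x [ 0.986 -0.168  0.015] y [-0.168 -0.986  0.003] z [ 0.014 -0.005 -1.   ] q [ 0.1   0.33  1.85 -0.01  0.95  0.27]
shift mm [-9.2  8.7  3.9] dist 13.2 turn 0.003
```

View pics/w19.png

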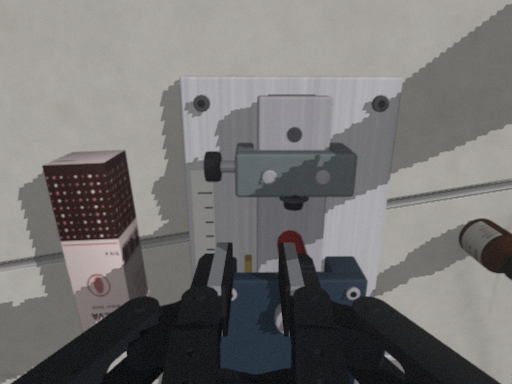

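```bash
python3 - <<'E'
from h import *
c=[ray("wrist",p,z).round(4) for p,z in [((353,294),.049),((362,274),.048),((290,242),.072),((283,318),.058),((318,178),.047)]]; print(*c,sep="\n")
im=manip.get_image("wrist"); cv2.imwrite("pics/w20.png",cv2.resize(im[150:384,180:420],(615,600),interpolation=cv2.INTER_CUBIC))
im=manip.get_image("scene"); cv2.imwrite("pics/s20.png",cv2.resize(im[150:320,160:380],(770,595),interpolation=cv2.INTER_CUBIC))
E
```

```text
[0.5591 0.0716 0.049 ]
[0.5655 0.0835 0.048 ]
[0.5265 0.1237 0.072 ]
[0.5166 0.0696 0.058 ]
[0.547  0.1449 0.047 ]
```

View pics/w20.png

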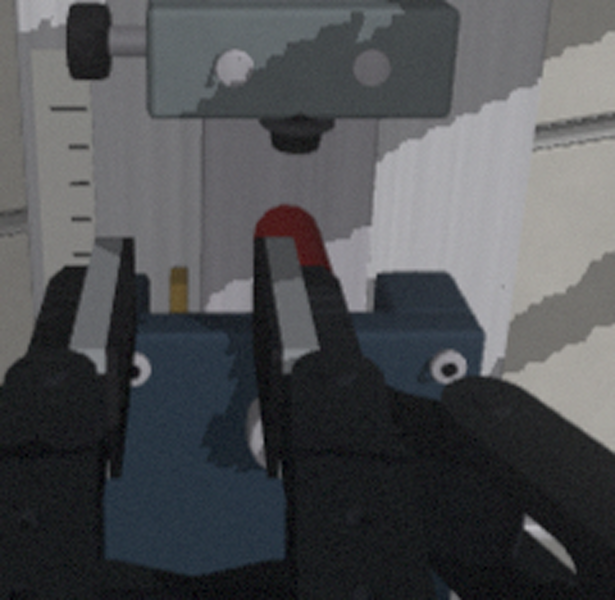

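View pics/s20.png

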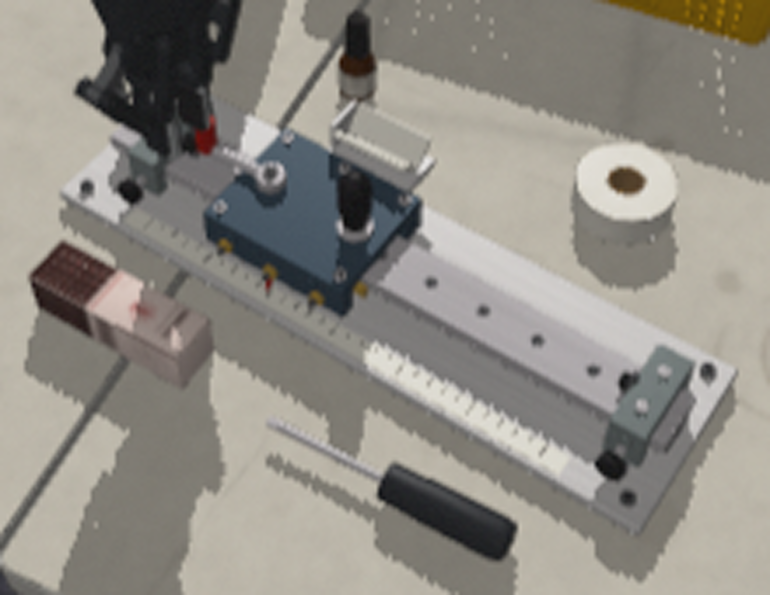

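Emit:
drive_tool([
  [0,0,-10,0,-0.5],
  [0,0,-30,0,-0.5],
  [0,0,-50,0,-0.2],
  [0,0,-60,0,-0.2],
  [0,0,-60,0,-0.2],
])

```text
clock: 35.8
position: [0.5084, 0.1197, 0.1171]
ee_rot: [0.002, 0.996, -0.084, 0.008]
contact_force: [-0.7, 0.1, -0.4]
width: 0.0338
```

```bash
python3 - <<'E'
from h import *
st()
im=manip.get_image("wrist"); cv2.imwrite("pics/w21.png",im)
st()
a=im.astype(int); m=(a[:,:,2]>90)&(a[:,:,1]<60)&(a[:,:,0]<70);m[:,:200]=0; q=np.argwhere(m); print(len(q),q.min(0),q.max(0),q.mean(0),ray("wrist",q.mean(0)[::-1],.068))
E
```

```text
t 35.8 pos [0.5084 0.1197 0.1171] w 0.0338 F [-0.7  0.1 -0.4]
x [ 0.986 -0.168  0.015] y [-0.168 -0.986  0.002] z [ 0.015 -0.005 -1.   ] q [ 0.1   0.26  1.77 -0.01  1.1   0.27]
t 35.85 pos [0.5079 0.1196 0.1161] w 0.034 F [-0.9  0.1 -1. ]
x [ 0.986 -0.168  0.014] y [-0.168 -0.986  0.003] z [ 0.013 -0.005 -1.   ] q [ 0.1   0.26  1.77 -0.01  1.1   0.27]
239 [206 221] [278 295] [215.74476987 284.94560669] [0.52659452 0.11016266 0.068     ]
```

View pics/w21.png

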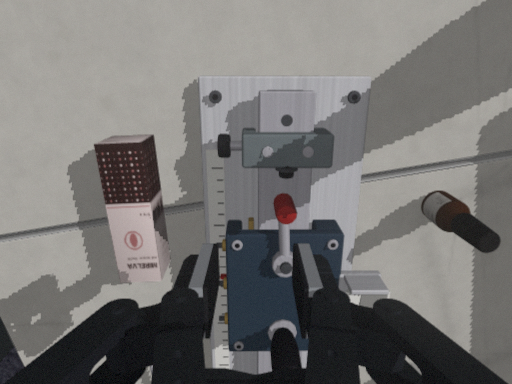

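```bash
python3 - <<'E'
from h import *
pts={"piv":((284,268),.058),"scrL":((237,245),.049),"scrR":((334,244),.049),"stopscrL":((267,152),.048),"stopscrR":((308,152),.048),"handle":((284,335),.08)}
u=np.array([.171,.985]);P={}
for k,(p,z) in pts.items(): P[k]=ray("wrist",p,z); print(k,P[k].round(4),"u",round(P[k][:2]@u,4))
# w17 equivalents need old pose; use image ratio only
print("exp pivot u",np.array([.5227,.0628])@u)
im=cv2.imread("pics/w17.png"); cv2.imwrite("pics/w17c.png",cv2.resize(im[100:300,130:330],(600,600),interpolation=cv2.INTER_CUBIC))
im=cv2.imread("pics/w21.png"); cv2.imwrite("pics/w21c.png",cv2.resize(im[110:310,200:400],(600,600),interpolation=cv2.INTER_CUBIC))
E
```

```text
piv [0.5204 0.0648 0.058 ] u 0.1528
scrL [0.4886 0.0848 0.049 ] u 0.1671
scrR [0.5602 0.0729 0.049 ] u 0.1676
stopscrL [0.5218 0.1504 0.048 ] u 0.2374
stopscrR [0.5495 0.1456 0.048 ] u 0.2374
handle [0.5125 0.0243 0.08  ] u 0.1116
exp pivot u 0.1512397
```

View pics/w17c.png

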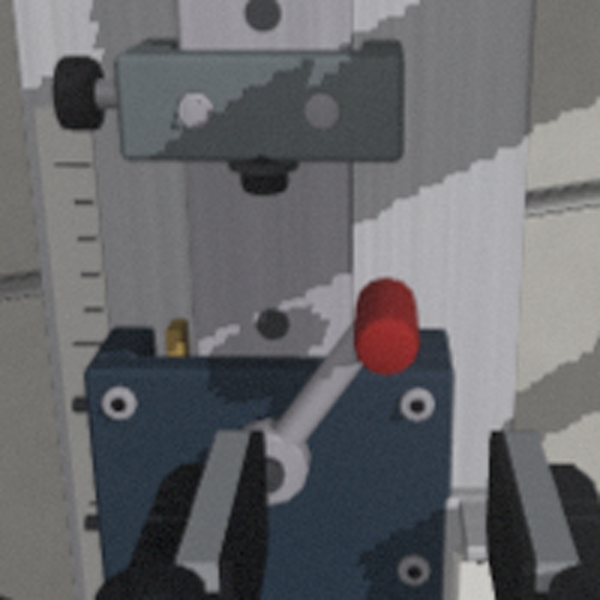

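View pics/w21c.png

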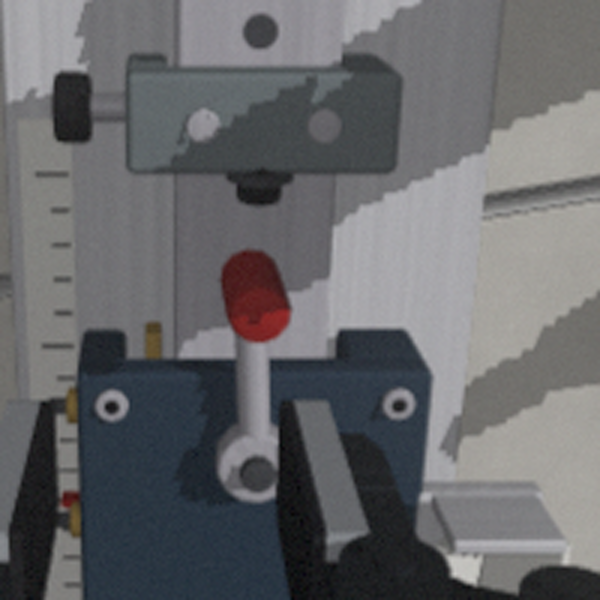

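```bash
python3 - <<'E'
from h import *
to(.5275,.1085,.11,-.171);to(.5275,.1085,.052,-.171)
E
```

```text
shift mm [21.1  7.6  6.4] dist 23.3 turn 0.003
shift mm [20.3  7.5 64.4] dist 67.9 turn 0.003
```

Emit:
drive_tool([
  [21,8,0,0,-0.2],
  [21,8,10,0,-0.2],
  [21,8,20,0,-0.2],
  [21,8,20,0,-0.2],
  [21,8,20,0,-0.2],
])

```text
clock: 36.35
position: [0.5259, 0.1083, 0.0952]
ee_rot: [0.002, 0.996, -0.084, 0.005]
contact_force: [-0.7, 0.5, 0.0]
width: 0.0341
```

```bash
python3 - <<'E'
from h import *
st();im=manip.get_image("wrist"); cv2.imwrite("pics/w22.png",im)
to(.5275,.1085,.052,-.171)
a=im.astype(int); m=(a[:,:,2]>90)&(a[:,:,1]<60)&(a[:,:,0]<70);m[:,:200]=0;m[:,300:]=0; q=np.argwhere(m); print(len(q),q.min(0),q.max(0),q.mean(0),ray("wrist",q.mean(0)[::-1],.068))
E
```

```text
t 36.35 pos [0.5259 0.1083 0.0952] w 0.0341 F [-0.7  0.5  0. ]
x [ 0.986 -0.167  0.011] y [-0.167 -0.986  0.004] z [ 0.01  -0.005 -1.   ] q [ 0.08  0.3   1.77 -0.01  1.06  0.25]
shift mm [ 0.3 -0.5 43.8] dist 43.8 turn 0.003
313 [207 247] [226 268] [216.46964856 257.50159744] [0.52820995 0.11005175 0.068     ]
```

View pics/w22.png

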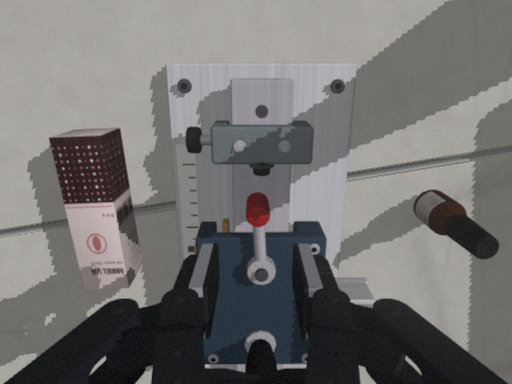

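Emit:
drive_tool([
  [1,-1,15,0,-0.2],
  [1,-1,30,0,-0.2],
  [1,-1,44,0,-0.2],
  [1,-1,44,0,-0.2],
  [1,-1,44,0,-0.5],
])

```text
clock: 36.9
position: [0.5283, 0.1091, 0.0522]
ee_rot: [0.002, 0.996, -0.084, 0.006]
contact_force: [0.9, 1.1, 0.8]
width: 0.0217
```

```bash
python3 - <<'E'
from h import *
st();im=manip.get_image("wrist"); cv2.imwrite("pics/w23.png",im)
E
```

```text
t 36.9 pos [0.5283 0.1091 0.0522] w 0.0217 F [0.9 1.1 0.8]
x [ 0.986 -0.167  0.012] y [-0.167 -0.986  0.003] z [ 0.012 -0.005 -1.   ] q [ 0.08  0.35  1.82 -0.01  0.96  0.25]
```

View pics/w23.png

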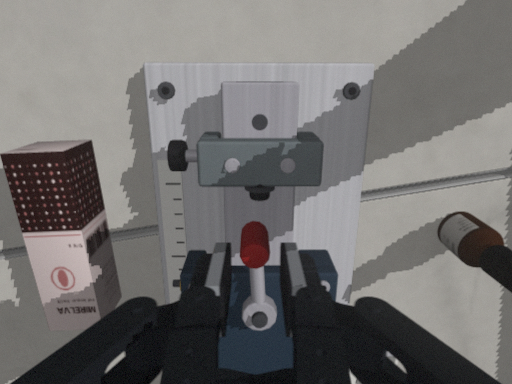

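Emit:
drive_tool([
  [-4,0,0,0,-0.5],
  [-8,0,0,0,-0.5],
  [-12,1,0,0,-0.5],
  [-16,1,0,0,-0.5],
  [-20,2,0,0,-0.5],
])

```text
clock: 37.45
position: [0.513, 0.1114, 0.0538]
ee_rot: [0.001, 0.996, -0.084, 0.011]
contact_force: [7.1, 3.0, -3.0]
width: 0.0219
```

```bash
python3 - <<'E'
from h import *
st();im=manip.get_image("wrist"); cv2.imwrite("pics/w24.png",im)
E
```

```text
t 37.45 pos [0.513  0.1114 0.0538] w 0.0219 F [ 7.1  3.  -3. ]
x [ 0.986 -0.168  0.023] y [-0.168 -0.986 -0.001] z [ 0.022 -0.003 -1.   ] q [ 0.08  0.33  1.86 -0.01  0.93  0.26]
```

View pics/w24.png

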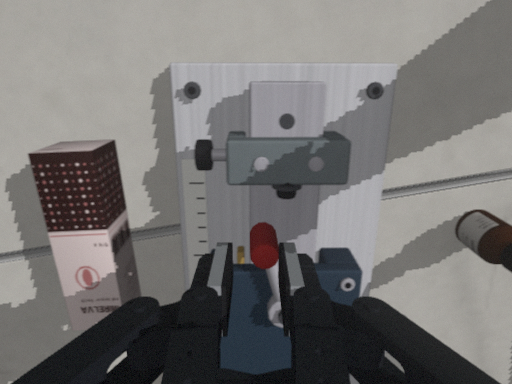

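Emit:
drive_tool([
  [-5,2,1,0,-0.5],
  [-9,3,1,0,-0.5],
  [-13,5,2,0,-0.5],
  [-16,6,2,0,-0.5],
  [-19,7,2,0,-0.5],
])

```text
clock: 38.0
position: [0.4972, 0.1081, 0.0531]
ee_rot: [-0.0, 0.996, -0.084, 0.016]
contact_force: [11.5, 0.1, -2.0]
width: 0.0214
```

```bash
python3 - <<'E'
from h import *
st();im=manip.get_image("wrist"); cv2.imwrite("pics/w25.png",im)
E
```

```text
t 38.0 pos [0.4972 0.1081 0.0531] w 0.0214 F [11.5  0.1 -2. ]
x [ 0.985 -0.168  0.032] y [-0.168 -0.986 -0.003] z [ 0.032 -0.002 -0.999] q [ 0.08  0.3   1.9  -0.01  0.91  0.25]
```

View pics/w25.png

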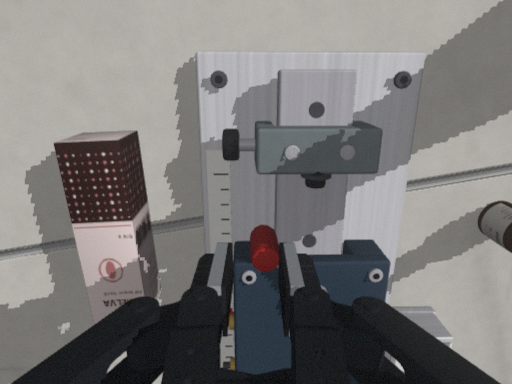

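Emit:
drive_tool([
  [-4,1,0,0,-0.5],
  [-6,1,0,0,-0.5],
  [-6,1,0,0,-0.5],
  [-6,1,0,0,-0.5],
])

```text
clock: 38.45
position: [0.4972, 0.1078, 0.0542]
ee_rot: [-0.001, 0.996, -0.084, 0.023]
contact_force: [11.7, -1.7, -6.4]
width: 0.0213
```

Emit:
drive_tool([
  [3,0,0,0,-0.4],
  [4,0,0,0,-0.2],
  [4,0,-20,0,-0.2],
  [4,0,-50,0,-0.2],
  [4,0,-80,0,-0.2],
])

```text
clock: 38.95
position: [0.495, 0.1072, 0.1342]
ee_rot: [-0.0, 0.996, -0.084, 0.02]
contact_force: [-0.3, 0.6, 0.6]
width: 0.0342
```

Emit:
drive_tool([
  [0,-30,-10,0,0],
  [0,-60,-20,0,0],
  [0,-60,-20,0,0],
  [0,-60,-20,0,0],
])

```text
clock: 39.35
position: [0.5027, 0.1664, 0.1541]
ee_rot: [0.0, 0.996, -0.083, 0.019]
contact_force: [-0.8, -0.1, 0.3]
width: 0.0427
```

```bash
python3 - <<'E'
from h import *
st();im=manip.get_image("wrist"); cv2.imwrite("pics/w26.png",im)
u=np.array([.171,.985])
c=manip.get_image("scene"); cv2.imwrite("pics/s26.png",cv2.resize(c[150:320,160:380],(770,595),interpolation=cv2.INTER_CUBIC))
E
```

```text
t 39.35 pos [0.5027 0.1664 0.1541] w 0.0427 F [-0.8 -0.1  0.3]
x [ 0.985 -0.166  0.038] y [-0.166 -0.986 -0.003] z [ 0.038 -0.004 -0.999] q [ 0.2   0.23  1.72 -0.01  1.16  0.37]
```

View pics/w26.png

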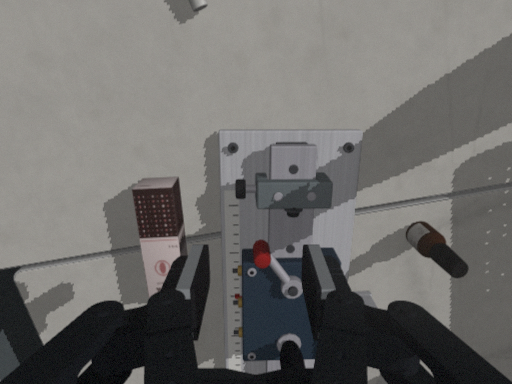

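View pics/s26.png

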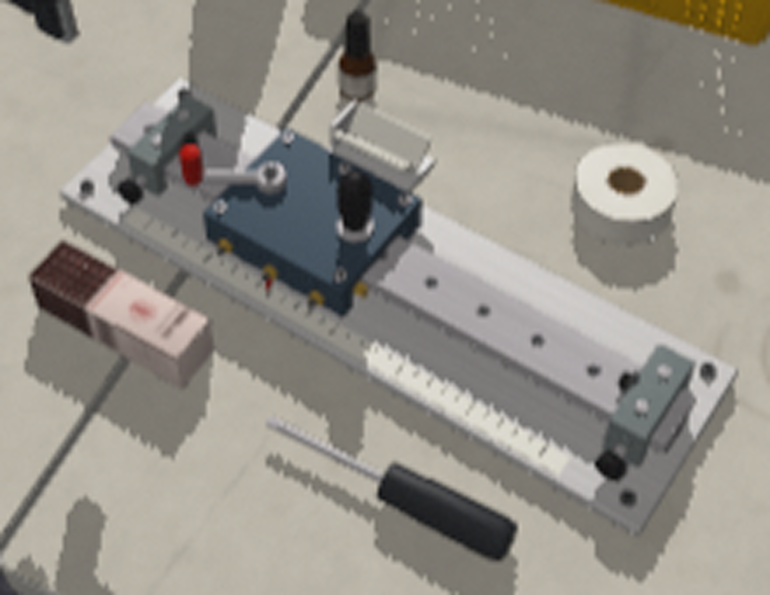

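```bash
python3 - <<'E'
from h import *
im=manip.get_image("wrist"); s=st()
cv2.imwrite("pics/w27.png",cv2.resize(im[160:360,210:370],(640,800)[:2] if 0 else (480,600),interpolation=cv2.INTER_CUBIC))
np.save("cal27.npy",np.array([*cal("wrist")],dtype=object),allow_pickle=True)
E
```

```text
t 39.5 pos [0.5029 0.1654 0.1536] w 0.0425 F [ 0.4 -0.1  0.3]
x [ 0.985 -0.168  0.037] y [-0.168 -0.986 -0.003] z [ 0.037 -0.004 -0.999] q [ 0.19  0.23  1.72 -0.01  1.16  0.37]Traceback (most recent call last):
  File "<stdin>", line 4, in <module>
ValueError: could not broadcast input array from shape (3,3) into shape (3,)
```

View pics/w27.png

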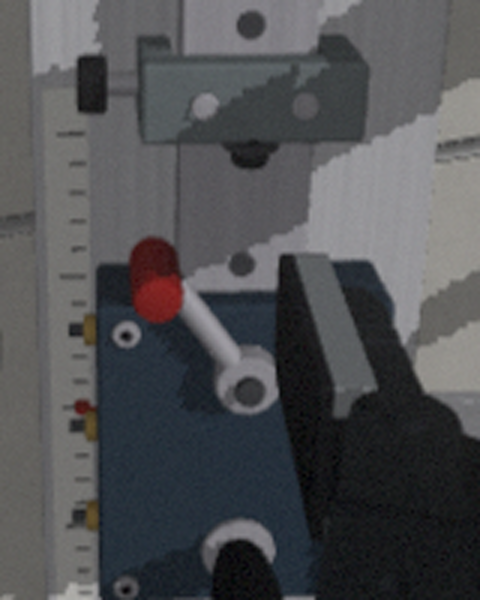

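```bash
python3 - <<'E'
from h import *
u=np.array([.171,.985]);x=np.array([.985,-.171])
P={}
for k,p,z in [("piv",(249,390),.06),("pintop",(158,300),.079),("pinlow",(153,258),.055),("ss1",(205,106),.048),("ss2",(305,106),.048),("c1",(127,335),.049),("c2",(126,588),.049)]:
    q=ray("wrist",(210+p[0]/3,160+p[1]/3),z)[:2]; P[k]=q; print(k,q.round(4),"u",round(q@u,4),"x",round(q@x,4))
pin=P["pintop"]-P["piv"]; print("phi",np.arctan2(pin@x,pin@u), np.linalg.norm(pin))
m=(P["c1"]+P["c2"])/2@u; print("mid-to-stop", (P["ss1"]+P["ss2"])@u/2-m, "expected for c: ", 75+ (.1284-.0845)*1000)
E
```

```text
piv [0.5224 0.0656] u 0.1539 x 0.5034
pintop [0.5018 0.1107] u 0.1948 x 0.4754
pinlow [0.5017 0.1105] u 0.1946 x 0.4753
ss1 [0.5233 0.1503] u 0.2375 x 0.4897
ss2 [0.5507 0.1453] u 0.2373 x 0.5176
c1 [0.4898 0.0837] u 0.1662 x 0.4681
c2 [ 0.4733 -0.0088] u 0.0723 x 0.4677
phi -0.600780656523092 0.0495910474645929
mid-to-stop 0.11813966162256694 expected for c:  118.89999999999998
```

```bash
python3 - <<'E'
from h import *
print(manip.sign_off()); st()
E
```

```text
the job is handed in; nothing more can be done
None
the job is handed in; nothing more can be done
```

The carriage is clamped hard at its tightest place, and the job was handed in at about 39.5 s with the gripper clear of everything.

- **Stroke:** I swung the lever free, then moved the carriage at about 20 mm/s gently onto the left buffer (about 9 N at the wrist, total) and then the right buffer (about 10 N).
- **Where it binds:** The tight place is on the left side, at 10 to 12 N. Its middle is where the carriage's middle is 119 mm from the left stop's, the mean of passes from both sides. The slight catch is on the right side, at about 5 to 7 N.
- **Slip while clamping:** On the first try the fingers slipped off the pin with the lever about half-way. I looked again, re-engaged the pin and pushed it until it would go no further, at about 12 N. In the pictures the carriage did not measurably shift during this.
- **Last checks:** In the wrist picture the lever measures 0.60 rad to the near side, which is fully clamped. The carriage is 118.1 mm from the left stop against the 118.9 mm aimed for, well within the 12 mm tight stretch. In the last scene picture the carton, screwdriver, bottle and label roll are where they were. I did not pull on the carriage after clamping to test its hold.

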